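# Tip the front row of milling balls into the cup

## Task

Carry the counting tray by its bail from the dock to the tipping rest and let go of it there, level, front towards the cup, with all six milling balls still in their rows. Then take it by its tail fin and tip it, its foot bar against the rest's stop ledge, so that only the front row of three balls rolls into the cup, set it down level again with the foot bar against the ledge and the back row still in its place, and let go. Do not touch the balls with the gripper, and leave the cup and the other things on the table where they are.

Things in the scene. Friction and masses are not known exactly. Their poses are not given: they have to be found in the camera images.
- tray: aluminium counting tray, about 0.34 kg plus six 26 g balls; origin at the level its feet stand on; x points to its tail, z up, front at -x. Trough x -65 to +42 mm, 86 wide; floor top at z 23, side walls to z 39, ears at x -6 to z 55. Stands on a round foot bar (x -30) and two rear feet (x +35). A bail (bucket handle) over the middle, near its loaded balance point; a tail with an upright wooden fin behind
- tray_lip (a point): middle of the tray's front edge, on top of its 1.5 mm raised lip (tray x -63.5, z 24.5 mm). The front row of balls lies just behind it; tipped front down, a ball rolls over it at about 29 degrees
- tray_ridge (a point): middle of the top of the 6 mm ridge between front and back row (tray x -33, z 29 mm). The back row lies behind it, before a 16 mm wall (x -2); tipped front down, balls roll over the ridge only at about 60 degrees
- bail_grip (a point): centre of the bail's wooden top bar: round, 12 mm diameter, 72 long, along the tray's y, 60 mm above the bail's hinge (hinge at tray x -6, z 48 mm). The bail turns with a light friction (0.012 N m): the tray hangs from it level within about 10 degrees and cannot be tipped by it; let go upright, the bail stays upright
- bail: the whole bail: two steel arms 98 mm apart outside the tray's sides and the wooden bar; origin mid-width on its hinge line; its z runs up along the arms to the bar, y along the bar. It may lean up to 15 degrees to front or tail at first; it stops at 52 degrees
- tail_grip (a point): centre of the upright wooden fin on the tray's tail: 34 mm long (tray x), 10 thick (tray y), 42 high, at tray x 79, z 46 mm; axes as the tray. The beam under the fin is 18 mm wide, its top 21 mm below this point. In the dock two cheeks shroud the fin
- tray_foot (a point): axis of the tray's round foot bar (radius 6 mm), mid-width, at tray x -30, z 6 mm; axes as the tray. Sliding on the rest it drags with at most a few newtons; the ledge stops it hard
- dock: plywood storage dock, fixed: board 190 x 120 x 6 mm on which the tray stands at first, tray and dock origins and axes in line within 2 mm. Two upright cheeks (34 long, 6 thick, to 76 mm high, at x +81 mm) stand 9 mm off each side of the fin; the tray comes out straight up
- rest: plywood tipping rest, fixed: riser 100 (x) x 110 (y) mm, top at z 70 mm, with an aluminium stop ledge 5 mm thick and 8 high along its front (-x) edge. Origin under its centre; its front (-x) looks to the cup
- rest_stop (a point): where the axis of the tray's foot bar lies when the bar stands on the rest touching the ledge: rest x -39, y 0, z 76 mm; axes as the rest (tray axes parallel to them). The fin then overhangs the back of the rest, the tray's front overhangs the cup. Turning about this line up to 60 degrees the tray clears ledge and cup
- cup_rim (a point): centre of the mouth of the squat white stoneware cup standing before the rest: outside 120 mm across, inside 112, 42 high, this point at its top; 0.5 kg
- cup: the same cup; origin at the centre of its underside
- front0_center (a point): centre of a white ceramic milling ball, 24 mm diameter, front row of the tray
- front1_center (a point): centre of a white ceramic milling ball, 24 mm diameter, front row of the tray
- front2_center (a point): centre of a white ceramic milling ball, 24 mm diameter, front row of the tray
- back0_center (a point): centre of a white ceramic milling ball, 24 mm diameter, back row of the tray
- back1_center (a point): centre of a white ceramic milling ball, 24 mm diameter, back row of the tray
- back2_center (a point): centre of a white ceramic milling ball, 24 mm diameter, back row of the tray
- paintpot: closed blue paint pot, 48 mm across, 55 high (bystander); origin under its centre
- brush: paint brush lying on the table, 160 mm long (bystander); origin under its centre
- water: clear water bottle, 64 mm across, 210 high (bystander); origin under its centre
- rinsecup: white mug, 76 mm across, 80 high (bystander); origin under its centre
- palette: white plate, 150 mm across, 22 high (bystander); origin under its centre
- testtile: terracotta test tile, 100 x 100 x 9 mm (bystander); origin under its centre
There are look-alikes about, which are no part of the job. Leave any red look-alike of the tray alone. Leave any green or turquoise look-alike of the cup alone.

How it is judged:
On the way, in this order (a step that is already met when the one before it is completed fails the run):
1. the tray hangs clear of the dock by its bail in the gripper (contact force between the fingers and bail above 0.5 N and height (world z) of tray_foot above 0.05 m), for 0.2 s.
2. the tray stands level on the rest, let go, its foot bar within 40 mm of the stop, and all six balls in their rows (x of tray_foot in the frame of rest between -0.043 and 0.001 m and y of tray_foot in the frame of rest between -0.025 and 0.025 m and height (world z) of tray_foot between 0.072 and 0.08 m and angle between tray_foot's own z axis and vertical below 0.08 rad and angle between the x axis of tray_foot and the x axis of rest, either way round below 0.2 rad and contact force between the fingers and tray below 0.1 N and x of front0_center in the frame of tray_foot between -0.034 and -0.003 m and z of front0_center in the frame of tray_foot between 0.02 and 0.04 m and x of front1_center in the frame of tray_foot between -0.034 and -0.003 m and z of front1_center in the frame of tray_foot between 0.02 and 0.04 m and x of front2_center in the frame of tray_foot between -0.034 and -0.003 m and z of front2_center in the frame of tray_foot between 0.02 and 0.04 m and x of back0_center in the frame of tray_foot between -0.003 and 0.028 m and z of back0_center in the frame of tray_foot between 0.02 and 0.04 m and x of back1_center in the frame of tray_foot between -0.003 and 0.028 m and z of back1_center in the frame of tray_foot between 0.02 and 0.04 m and x of back2_center in the frame of tray_foot between -0.003 and 0.028 m and z of back2_center in the frame of tray_foot between 0.02 and 0.04 m), for 0.2 s.
3. tray held other than by the bail, its foot bar on the rest within 12 mm of the stop, tipped over 20 degrees, and the three front balls in the cup, the back row still in its lane (angle between tray_foot's own z axis and vertical above 0.35 rad and contact force between the fingers and tray above 0.5 N and contact force between the fingers and bail below 0.1 N and height (world z) of tray_foot below 0.088 m and x of tray_foot in the frame of rest between -0.051 and -0.027 m and horizontal distance between each of front0_center, front1_center, front2_center and cup_rim below 0.056 m and height (world z) of each of front0_center, front1_center, front2_center below 0.048 m and x of back0_center in the frame of tray_foot between -0.003 and 0.028 m and z of back0_center in the frame of tray_foot between 0.02 and 0.04 m and x of back1_center in the frame of tray_foot between -0.003 and 0.028 m and z of back1_center in the frame of tray_foot between 0.02 and 0.04 m and x of back2_center in the frame of tray_foot between -0.003 and 0.028 m and z of back2_center in the frame of tray_foot between 0.02 and 0.04 m), for 0.1 s.
At the end, for the whole second after the job is handed in: The tray stands still, level (within 4.5 degrees) and let go on the rest, its foot bar within 8 mm of the stop ledge, within 25 mm of the rest's middle and squared to it within 11 degrees; the three front balls lie in the upright cup and the three back balls in the back lane of the tray (x of tray_foot in the frame of rest between -0.043 and -0.031 m and y of tray_foot in the frame of rest between -0.025 and 0.025 m and height (world z) of tray_foot between 0.072 and 0.08 m and angle between tray_foot's own z axis and vertical below 0.08 rad and angle between the x axis of tray_foot and the x axis of rest, either way round below 0.2 rad and contact force between the fingers and tray below 0.1 N and horizontal distance between each of front0_center, front1_center, front2_center and cup_rim below 0.056 m and height (world z) of each of front0_center, front1_center, front2_center below 0.048 m and x of back0_center in the frame of tray_foot between -0.003 and 0.028 m and z of back0_center in the frame of tray_foot between 0.02 and 0.04 m and x of back1_center in the frame of tray_foot between -0.003 and 0.028 m and z of back1_center in the frame of tray_foot between 0.02 and 0.04 m and x of back2_center in the frame of tray_foot between -0.003 and 0.028 m and z of back2_center in the frame of tray_foot between 0.02 and 0.04 m and linear speed of tray below 0.02 m/s and angle between cup_rim's own z axis and vertical below 0.1 rad); the robot touches nothing.
It fails at once if the gripper touches a ball (contact force between the fingers and front0 above 0.1 N or contact force between the fingers and front1 above 0.1 N or contact force between the fingers and front2 above 0.1 N or contact force between the fingers and back0 above 0.1 N or contact force between the fingers and back1 above 0.1 N or contact force between the fingers and back2 above 0.1 N).
It fails at once if the cup is shoved more than 25 mm (distance of cup_rim from where it was at the start of the episode above 0.025 m).
It fails at once if a bystander is moved more than 30 mm (distance of any of paintpot, brush, water, rinsecup, palette, testtile from where it was at the start of the episode above 0.03 m).
It also fails if it takes over 61 s, if anything falls off the work surface, if the arm or the gripper's body presses on something with over 40 N, if the wrist force passes 120 N, or if a joint passes its speed limit or range.

## Robot

A 7-joint arm with a two-finger parallel gripper is mounted at the origin on the work surface. World frame = base frame: x ahead of the robot, y to its left, z up, the work surface at z = 0. Lengths are in m, angles in rad, forces in N, time in s.
With the tool pointing down it reaches from about 0.4 to 0.875 m from the base axis. Payload 19.3 kg.
Tool frame: the origin (TCP) lies at the very end of the fingers, on their centre line; the grasp point (between the pads) lies 19 mm behind it; z points along the fingers, y is the line along which they close (so a half turn about z gives the same grasp; the last joint's range is limited). The gripper opens to 85 mm and grips with 20 to 120 N. Pads are 22 mm wide; open, the fingers measure 114 mm over their backs; the gripper's body (76 mm by 85 mm) begins 54 mm behind the grasp point. The pads swing forward as they close: fully open they stand 13 mm farther back than shut.
Start: joints at [-1.214, 0.521, -0.036, 1.599, 0.021, 1.021, -0.113], TCP at [0.259, 0.569, 0.199] pointing down, gripper open.
Joint ranges: [-2.91, 2.91], [-0.3, 2.13], [-1.5, 1.42], [0.17, 2.43], [-1.26, 4.41], [0.16, 1.93], [-2.52, 2.52]. Speed limits (rad/s): [1.89, 1.89, 2.39, 2.39, 3.01, 3.01, 3.01].

## Interface

Orientations are given as [roll, pitch, yaw] about the fixed x, y, z axes, in that order (R = Rz(yaw) Ry(pitch) Rx(roll)).
In Python, from workcell import bot gives the robot as it stands. The module is installed in compiled form; this text tells all that it offers.
- The arm moves only by the tool apply_moves, never from a script. Its arguments are lists of equal length, an entry for each row: "claw": the finger opening in m, from 0 to 0.0854; "xyz": the shift along the tool's x, y, z in m, a list of three; "twist": the turn, a rotation vector about the tool's x, y, z in rad, a list of three. A call has 1 to 20 rows; each row shifts and turns the commanded pose from where the row before left it, along the tool's axes as they then stand; what a row does not reach is not made up. A row lasts 1/10 s, in which the tool goes at most 50 mm and 8.59 degrees, less where a joint would pass 70% of its speed; a pose out of reach is approached as far as the arm can. A call with a gripper value outside its range is refused whole. The fingers move at their own pace and stop on an object; "force" is the grip in N (left out, the last holds). Time passes only in rows, so rows that do not move let the fingers close. It gives the time, the measured TCP pose, the force, the opening and the grip force at its end, in the units of the state.
- bot.observe(): the state, without advancing time (a new reading comes with each control period).
- bot.grab_frame(name): name is "scene" or "top"; returns a dict with "img" (400x640x3 uint8, red, green, blue), "vfov" (degrees; the focal length in pixels is half the picture's height over the tangent of half this angle, whatever the lens; pixels are square), "cx", "cy" (the principal point, pixels), "view" (4x4, takes a point from world to camera coordinates). Camera axes: x right, y up, looking along -z (the intrinsics and any distortion apply to the point x, -y, -z); pixel columns grow to the right and rows downward; lengths in m; the calibration is good to about 2 mm. A picture is of the moment at which its call begins. There is no depth.
- bot.job_done(): hands the job in; it is judged then, once.
Trained networks look in the newest picture that a camera, given by its name, has taken for a name from the list of things; names that differ only in an ending like _2 or _b are one class to them, and where a whole thing is asked for, a point or a joint stands for the part that bears it (a point fixed in the world has none). Each returns a list of dicts, best first, with "score" (0 to 1); they miss things now and then, are a little off and sometimes report something else, mostly with a low value. They report only what shows in the picture. A call takes as long as a camera call. They do not tell look-alikes from the thing itself.
- bot.find_in(camera, query): "position" ([x, y, z] in m, in world coordinates, good to about 4 mm: the middle of the surface that is visible of it).
The state is a dict: "clock": time; "qpos": joint angles; "qd": joint speeds; "joint_efforts": joint torques, N m; "position": TCP position; "tool_rot": TCP orientation; "force": force on the tool from outside, world axes, zero at the start; "moment": the same for the moment, N m; "grip_width": finger opening in m; "finger_force": force on a finger pad.
Only numpy, scipy, OpenCV 4.12 (cv2) and the standard library are available. Lean on these libraries where they do the work, as an engineer would, in place of code of your own. Each camera call takes 0.05 s, during which the arm holds its last target. There are 200 camera calls.

## Working session

There is one attempt and no reset: what is moved stays moved. The work goes in short steps, Python scripts to look and compute and a tool call to move; the robot and the scene stay as the last step left them, time stands still between calls to the robot, and variables do not carry over. Pictures are saved under pics/ and viewed, at most 10 in all, crops included, and the job is handed in when it is done.

Besides the shell and the picture viewer there is one more tool, called after "Request:" by a JSON object that holds its "fn" and its "kwargs". apply_moves: Moves the arm, as the interface text tells. Its arguments: {"type":"object","properties":{"claw":{"type":"array"},"xyz":{"type":"array"},"twist":{"type":"array"},"force":{"type":"number"}},"required":["claw","xyz","twist"]}

```bash
mkdir -p pics; cat > h.py <<'E'
import numpy as np, cv2
from workcell import bot
def snap(c,name=None):
    f=bot.grab_frame(c)
    if name: cv2.imwrite('pics/'+name,f['img'][:,:,::-1])
    return f
E
python3 - <<'E'
from h import *
for c in ('scene','top'):
    f=snap(c,c+'0.png'); print(c,f['vfov'],f['cx'],f['cy'],np.round(f['view'],3).tolist(), [k for k in f])
    for q in ['tray','tray_lip','tray_ridge','bail_grip','tail_grip','tray_foot','dock','rest','rest_stop','cup_rim','front0_center','back0_center']:
        print(q,[(np.round(d['position'],3).tolist(),round(d['score'],2)) for d in bot.find_in(c,q)][:4])
print(bot.observe())
E
```

```text
scene 50.676809483993054 318.51543493482825 199.23365940163606 [[-0.161, 0.987, 0.003, 0.06], [-0.508, -0.086, 0.857, 0.129], [0.846, 0.137, 0.515, -1.602], [0.0, 0.0, 0.0, 1.0]] ['img', 'vfov', 'cx', 'cy', 'view']
tray [([0.356, 0.197, 0.032], 0.84), ([0.556, 0.188, 0.04], 0.74)]
tray_lip [([0.359, 0.197, 0.029], 0.86), ([0.548, 0.186, 0.04], 0.72)]
tray_ridge [([0.555, 0.183, 0.042], 0.97), ([0.358, 0.196, 0.034], 0.61)]
bail_grip [([0.54, 0.181, 0.104], 0.76), ([0.356, 0.178, 0.098], 0.75)]
tail_grip [([0.36, 0.194, 0.025], 0.87), ([0.552, 0.185, 0.04], 0.67), ([0.624, 0.175, 0.006], 0.33)]
tray_foot [([0.357, 0.191, 0.033], 0.79), ([0.558, 0.188, 0.039], 0.73)]
dock [([0.628, 0.174, 0.008], 0.63)]
rest [([0.555, -0.168, 0.071], 0.77)]
rest_stop [([0.554, -0.171, 0.069], 0.67)]
cup_rim [([0.193, -0.277, 0.021], 0.94), ([0.364, -0.206, 0.029], 0.75), ([0.323, -0.015, 0.018], 0.71), ([0.721, 0.004, 0.012], 0.33)]
front0_center [([0.503, 0.202, 0.047], 0.53)]
back0_center [([0.364, -0.204, 0.028], 0.66)]
top 48.86985718371595 315.29510409164664 195.43215180961167 [[0.006, -1.0, -0.00
[... 891 characters left out ...]
enter []
{'clock': 1.3, 'qpos': array([-1.21416913,  0.52139015, -0.03631936,  1.59950438,  0.02119926,
        1.02109381, -0.11278208]), 'qd': array([-0.00081877, -0.00155083,  0.00010565, -0.00207983, -0.00188795,
       -0.00158717,  0.00025161]), 'joint_efforts': array([ 2.94215442e-04, -9.26826882e+01,  1.97831132e+00, -3.70263898e+01,
        1.80095021e-02,  1.78716931e-03, -1.49557849e-05]), 'position': array([0.25874841, 0.56891433, 0.19919513]), 'tool_rot': array([-3.14158086e+00, -1.02160381e-05,  2.71475693e+00]), 'force': array([ 0.08991741, -0.0330348 ,  0.22631531]), 'moment': array([0.01697512, 0.02695786, 0.0353913 ]), 'finger_force': 0.0, 'grip_width': 0.08526092146392594}
```

View pics/scene0.png

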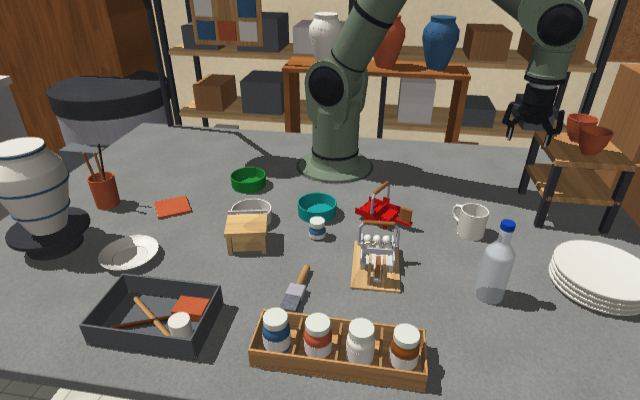

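View pics/top0.png

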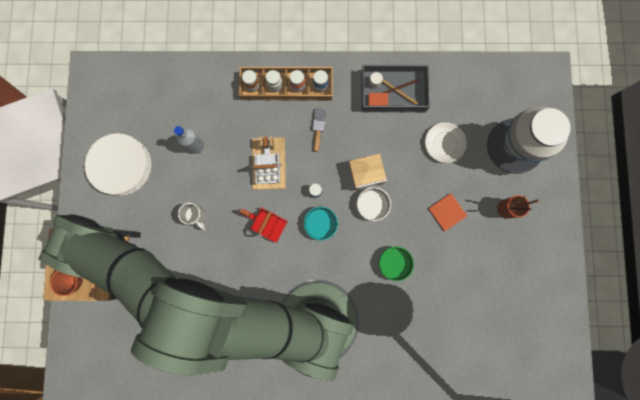

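The scene view shows the silver tray in the dock at about (377,255), its front toward the robot. The rest is at (247,230) with the white cup behind it at (251,213), and the red tray and the teal and green cups are the look-alikes. In the top view the dock is at (268,163), the rest at (367,171) and the cup at (371,204).

```bash
python3 - <<'E'
import cv2,numpy as np
s=cv2.imread('pics/scene0.png');t=cv2.imread('pics/top0.png')
def c(i,x,y,w=66,h=50):
    r=cv2.resize(i[y:y+h,x:x+w],(396,300),interpolation=cv2.INTER_CUBIC)
    for k in range(0,w,10): cv2.putText(r,str(x+k),(k*6,8),0,.3,(0,0,255)); cv2.line(r,(k*6,10),(k*6,14),(0,0,255))
    for k in range(0,h,10): cv2.putText(r,str(y+k),(0,k*6+3),0,.3,(0,0,255))
    return r
o=np.vstack([np.hstack([c(t,235,132,66,62)[:300],c(t,340,150,60,75)[:300]]),np.hstack([c(s,340,215,80,80),c(s,215,195,66,62)])])
# uneven scale ok
cv2.imwrite('pics/crop0.png',o)
E
```

```text
(no output)
```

View pics/crop0.png

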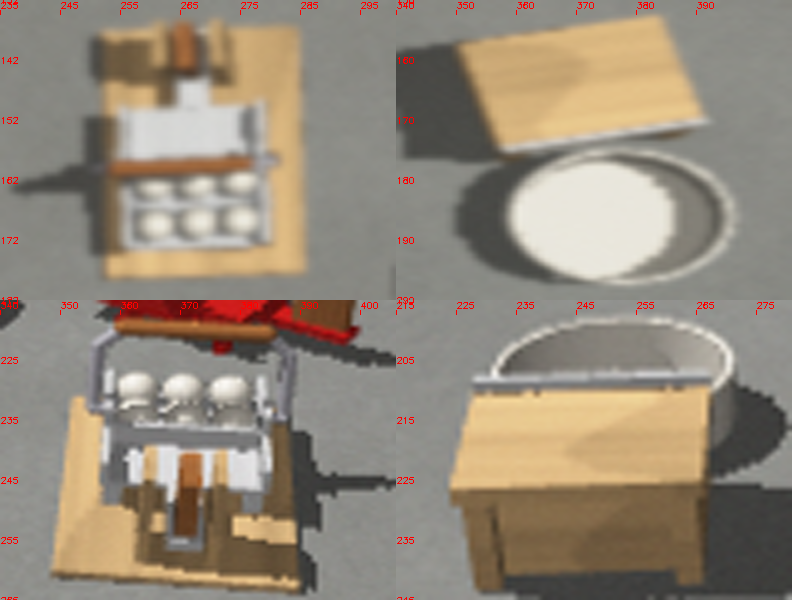

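The crops show the dock with the tray aligned, the bail bar end to end and the fin between the cheeks. The rest's four top corners and ledge are clear, with the cup rim just in front of it. Next I back-project these pixels.

```bash
cat >> h.py <<'E'
def proj(f,P,k=0):
    P=np.atleast_2d(P); c=P@f['view'][:3,:3].T+f['view'][:3,3]
    fl=200/np.tan(np.radians(f['vfov']/2)); x=c[:,0]/-c[:,2]; y=-c[:,1]/-c[:,2]
    s=1+k*(x*x+y*y)
    return np.c_[f['cx']+fl*x*s,f['cy']+fl*y*s]
def bp(f,uv,z,k=0):
    uv=np.atleast_2d(uv).astype(float); fl=200/np.tan(np.radians(f['vfov']/2))
    xd=(uv-[f['cx'],f['cy']])/fl; x=xd.copy()
    for _ in range(20): x=xd/(1+k*(x**2).sum(1,keepdims=True))
    R=f['view'][:3,:3]; o=-R.T@f['view'][:3,3]
    d=np.c_[x[:,0],-x[:,1],-np.ones(len(x))]@R
    return o+d*((np.asarray(z)-o[2])/d[:,2])[:,None]
E
python3 - <<'E'
from h import *
T=snap('top');S=snap('scene')
def p(n,f,uv,z): print(n,np.round(bp(f,uv,z)*1000).tolist())
p('dockT',T,[(252.2,137.2),(285,137.2),(286,188.4),(252.5,189)],[.006]*4)
p('dockS near',S,[(350.5,287.8),(400.2,291.8)],[.006,.006])
p('finT',T,[(265.8,142.3)],[.073]); p('bailT',T,[(253.3,167.1),(277,165.7)],[.114]*2); p('bailS',S,[(363.2,223),(395.6,223.3)],[.114]*2)
p('restT',T,[(349.1,161.2),(380.3,153.7),(387.4,180.2),(355.8,187)],[.07,.07,.078,.078])
p('restS',S,[(224,233.9),(267,233.4),(267.8,210.5),(228,211.1)],[.07,.07,.078,.078])
p('cupT',T,[(357,203.9),(391.7,203.9),(374.3,187),(374.3,220.7)],[.042]*4)
p('cupS',S,[(231.3,213),(271.2,213),(251.3,198.7)],[.042]*3)
E
```

```text
dockT [[659.0, 244.0, 6.0], [659.0, 123.0, 6.0], [469.0, 116.0, 6.0], [466.0, 238.0, 6.0]]
dockS near [[663.0, 126.0, 6.0], [658.0, 245.0, 6.0]]
finT [[623.0, 185.0, 73.0]]
bailT [[526.0, 221.0, 114.0], [531.0, 140.0, 114.0]]
bailS [[540.0, 142.0, 114.0], [528.0, 222.0, 114.0]]
restT [[557.0, -109.0, 70.0], [584.0, -218.0, 70.0], [489.0, -241.0, 78.0], [464.0, -131.0, 78.0]]
restS [[586.0, -215.0, 70.0], [565.0, -105.0, 70.0], [469.0, -128.0, 78.0], [490.0, -237.0, 78.0]]
cupT [[409.0, -138.0, 42.0], [410.0, -260.0, 42.0], [470.0, -200.0, 42.0], [350.0, -198.0, 42.0]]
cupS [[445.0, -247.0, 42.0], [426.0, -132.0, 42.0], [357.0, -213.0, 42.0]]
```

```bash
python3 - <<'E'
from h import *
T=snap('top');S=snap('scene')
def p(n,f,uv,z): print(n,np.round(bp(f,uv,z)*1000).tolist())
def cA(x,y): return (235+x/6,132+y/4.839)
def cC(x,y): return (340+x/4.95,215+(y-300)/3.75)
p('lip T',T,[cA(125,245),cA(270,241)],[.0305]*2)
p('ridge T',T,[cA(127,206),cA(265,199)],[.035]*2)
p('fin back top T',T,[cA(185,25)],[.073]); p('fin front top T',T,[cA(185,48)],[.073])
p('back wall top T',T,[cA(122,105),cA(262,102)],[.045]*2)
p('fin top S',S,[cC(188,455)],[.073])
p('front balls T',T,[cA(157,225),cA(200,222),cA(242,218)],[.041]*3)
# model predictions in top for tray origin guess
for x0 in (.548,.555,.563):
    y=0.04;R=np.array([[np.cos(y),-np.sin(y)],[np.sin(y),np.cos(y)]])
    M=np.array([[-.0635,0,.0305],[-.033,0,.035],[.096,0,.073],[.062,0,.073],[.042,0,.045]])
    W=M.copy();W[:,:2]=M[:,:2]@R.T+[x0,.181]
    q=proj(T,W); print(x0,np.round(np.c_[(q[:,0]-235)*6,(q[:,1]-132)*4.839]).tolist())
E
```

```text
lip T [[486.0, 223.0, 30.0], [489.0, 136.0, 30.0]]
ridge T [[514.0, 222.0, 35.0], [520.0, 140.0, 35.0]]
fin back top T [[642.0, 185.0, 73.0]]
fin front top T [[624.0, 185.0, 73.0]]
back wall top T [[588.0, 225.0, 45.0], [591.0, 142.0, 45.0]]
fin top S [[616.0, 185.0, 73.0]]
front balls T [[499.0, 203.0, 41.0], [501.0, 177.0, 41.0], [504.0, 152.0, 41.0]]
0.548 [[200.0, 247.0], [198.0, 205.0], [186.0, 22.0], [187.0, 67.0], [193.0, 103.0]]
0.555 [[200.0, 237.0], [198.0, 196.0], [186.0, 13.0], [187.0, 58.0], [193.0, 94.0]]
0.563 [[200.0, 227.0], [198.0, 185.0], [186.0, 2.0], [187.0, 47.0], [194.0, 83.0]]
```

Request:
{"fn": "apply_moves", "kwargs": {"claw": [0.085, 0.085, 0.085, 0.085, 0.085, 0.085, 0.085, 0.085, 0.085, 0.085, 0.085, 0.085, 0.085, 0.085, 0.085, 0.085, 0.085, 0.085, 0.085, 0.085], "xyz": [[-0.034, -0.02, 0], [-0.034, -0.02, 0], [-0.034, -0.02, 0], [-0.034, -0.02, 0], [-0.034, -0.02, 0], [-0.034, -0.02, 0], [-0.034, -0.02, 0], [-0.034, -0.02, 0], [-0.034, -0.02, 0], [-0.034, -0.02, 0], [-0.034, -0.02, 0], [-0.034, -0.02, 0], [0, 0, 0], [0, 0, 0], [0, 0, 0], [0, 0, 0], [0, 0, 0], [0, 0, 0], [0, 0, 0], [0, 0, 0]], "twist": [[0, 0, 0], [0, 0, 0], [0, 0, 0], [0, 0, 0], [0, 0, 0], [0, 0, 0], [0, 0, 0], [0, 0, 0], [0, 0, 0], [0, 0, 0], [0, 0, 0], [0, 0, 0], [0, 0, 0.138], [0, 0, 0.138], [0, 0, 0.138], [0, 0, 0.138], [0, 0, 0.138], [0, 0, 0.138], [0, 0, 0.138], [0, 0, 0.138]], "force": 40}}

```text
clock: 3.5
position: [0.5308, 0.1816, 0.1993]
tool_rot: [3.141, -0.0, 1.605]
force: [0.6, -0.5, -0.3]
grip_width: 0.0851
finger_force: 0.0
```

Request:
{"fn": "apply_moves", "kwargs": {"claw": [0.085, 0.085, 0.085, 0.085, 0.085, 0.03, 0.02, 0.012, 0.0, 0.0, 0.0, 0.0, 0.0], "xyz": [[0, 0, 0.026], [0, 0, 0.026], [0, 0, 0.026], [0, 0, 0.026], [0, 0, 0], [0, 0, 0], [0, 0, 0], [0, 0, 0], [0, 0, 0], [0, 0, 0], [0, 0, 0], [0, 0, 0], [0, 0, 0]], "twist": [[0, 0, 0], [0, 0, 0], [0, 0, 0], [0, 0, 0], [0, 0, 0], [0, 0, 0], [0, 0, 0], [0, 0, 0], [0, 0, 0], [0, 0, 0], [0, 0, 0], [0, 0, 0], [0, 0, 0]], "force": 40}}

```text
clock: 4.8
position: [0.5308, 0.1815, 0.0952]
tool_rot: [-3.142, 0.0, 1.611]
force: [-0.4, -0.3, -0.0]
grip_width: -0.0
finger_force: 0.0
```

```bash
python3 - <<'E'
from h import *
T=snap('top');S=snap('scene')
for c in('scene','top'):
    print(c,[(np.round(d['position'],3).tolist(),round(d['score'],2)) for d in bot.find_in(c,'bail_grip')][:3])
a=cv2.resize(S['img'][170:290,320:440,::-1],(480,480),interpolation=3);b=cv2.resize(T['img'][110:210,225:305,::-1],(320,480),interpolation=3)
cv2.imwrite('pics/g1.png',np.hstack([a,b]))
E
```

```text
scene [([0.539, 0.182, 0.107], 0.7), ([0.383, 0.161, 0.08], 0.58)]
top [([0.619, 0.442, 0.135], 0.2)]
```

View pics/g1.png

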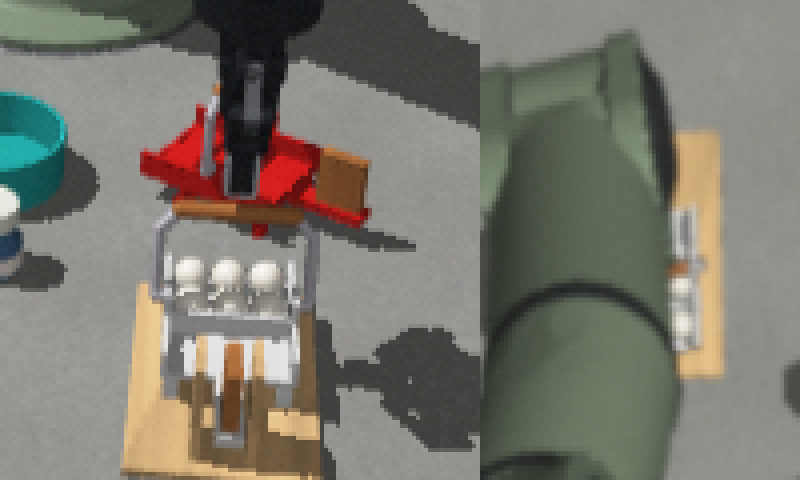

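The view shows the closed fingertips at scene (380,219), just short of the bar at (380,223), which hasn't moved. I triangulate the bar with the height left free.

```bash
python3 - <<'E'
from h import *
from scipy.optimize import least_squares as L
T=snap('top');S=snap('scene')
print(proj(S,bot.observe()['position']), proj(T,bot.observe()['position']))
for n,t,s in [('left +y',(253.3,167.1),(395.6,223.3)),('right -y',(277,165.7),(363.2,223)),('mid',(265.2,166.3),(379.4,223.1))]:
    r=L(lambda P:np.r_[proj(T,P)[0]-t,proj(S,P)[0]-s],[.53,.18,.11]); print(n,r.x.round(4),r.fun.round(1))
E
```

```text
[[378.67852768 228.53741277]] [[265.47763104 166.81017945]]
left +y [0.5262 0.222  0.1128] [-0.3  0.  -0.2  0. ]
right -y [0.5322 0.141  0.1086] [-0.2  0.  -0.1  0. ]
mid [0.5294 0.1815 0.111 ] [-0.3  0.  -0.2  0. ]
```

```bash
python3 - <<'E'
from h import *
S=snap('scene')
o=bot.observe();print(o['position'],o['tool_rot'],o['grip_width'])
im=cv2.resize(S['img'][200:240,355:405,::-1],(750,600),interpolation=0)
for dz in (0,.02,.04):
    u,v=proj(S,o['position']+[0,0,dz])[0]; cv2.drawMarker(im,(int((u+.5-355)*15),int((v+.5-200)*15)),(0,0,255),0,15)
cv2.imwrite('pics/g2.png',im)
E
```

```text
[0.5307838  0.181528   0.09516929] [-3.14156297e+00  6.44106178e-05  1.61079231e+00] 7.093707687674554e-06
```

View pics/g2.png

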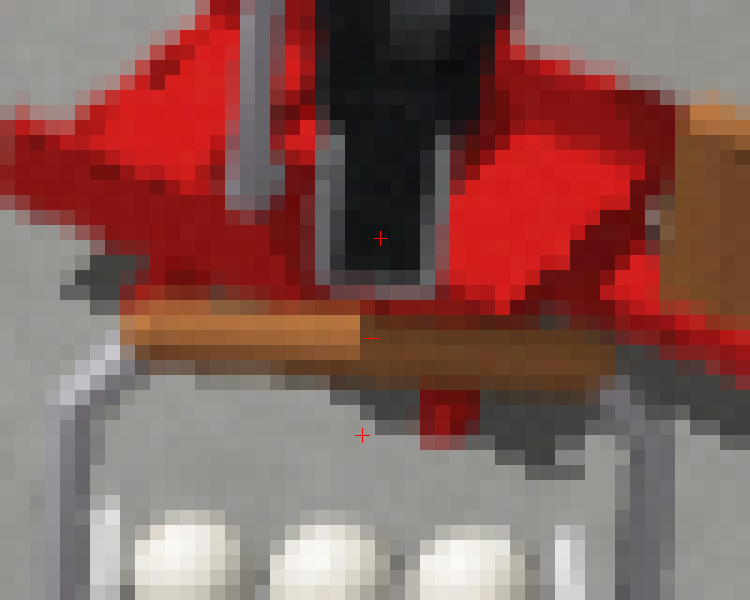

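```bash
python3 - <<'E'
from h import *
S=snap('scene');T=snap('top')
p=np.array([.2587,.5689,.1992]); y=np.array([.414,.910,0])
for d in(0,.013,.03): print(proj(S,[p+y*.05+[0,0,d],p-y*.05+[0,0,d]]).round(1).tolist())
im=cv2.imread('pics/scene0.png')[90:165,485:585]; cv2.imwrite('pics/g3.png',cv2.resize(im,(800,600),interpolation=0))
E
```

```text
[[541.3, 161.7], [504.0, 153.2]]
[[542.6, 157.5], [505.0, 149.1]]
[[544.3, 151.9], [506.4, 143.7]]
```

View pics/g3.png

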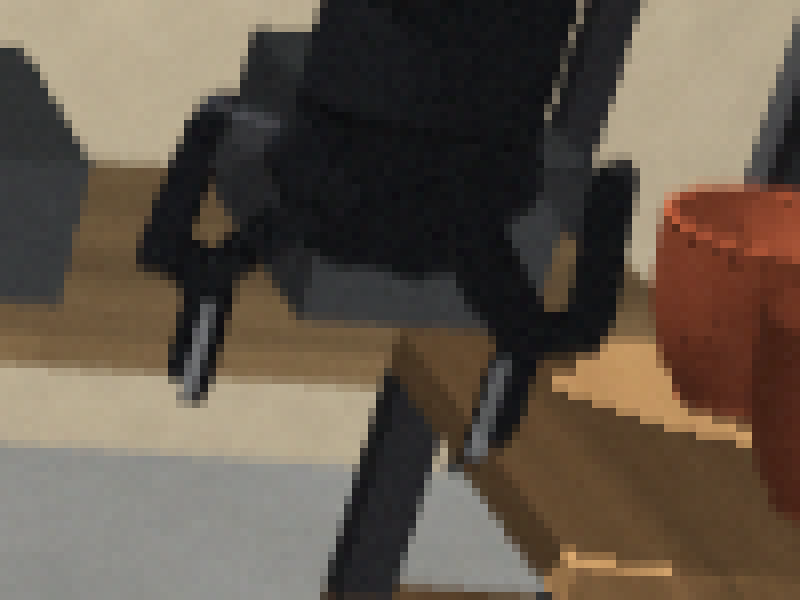

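Request:
{"fn": "apply_moves", "kwargs": {"claw": [0.085, 0.085, 0.085, 0.085, 0.085, 0.085, 0.085, 0.085, 0.085, 0.03, 0.0, 0.0, 0.0, 0.0, 0.0], "xyz": [[0, 0, 0], [0, 0, 0], [0, 0, 0], [0, 0, 0], [0, 0, 0], [0, 0, 0.01], [0, 0, 0.01], [0, 0, 0.01], [0, 0, 0], [0, 0, 0], [0, 0, 0], [0, 0, 0], [0, 0, 0], [0, 0, 0], [0, 0, 0]], "twist": [[0, 0, 0], [0, 0, 0], [0, 0, 0], [0, 0, 0], [0, 0, 0], [0, 0, 0], [0, 0, 0], [0, 0, 0], [0, 0, 0], [0, 0, 0], [0, 0, 0], [0, 0, 0], [0, 0, 0], [0, 0, 0], [0, 0, 0]], "force": 40}}

```text
clock: 6.75
position: [0.5309, 0.1816, 0.0654]
tool_rot: [3.141, -0.0, 1.611]
force: [-0.8, -1.5, 3.9]
grip_width: 0.0103
finger_force: 38.9
```

```bash
python3 - <<'E'
from h import *
S=snap('scene')
im=cv2.resize(S['img'][200:240,355:405,::-1],(750,600),interpolation=0)
cv2.imwrite('pics/g4.png',im)
E
```

```text
(no output)
```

View pics/g4.png

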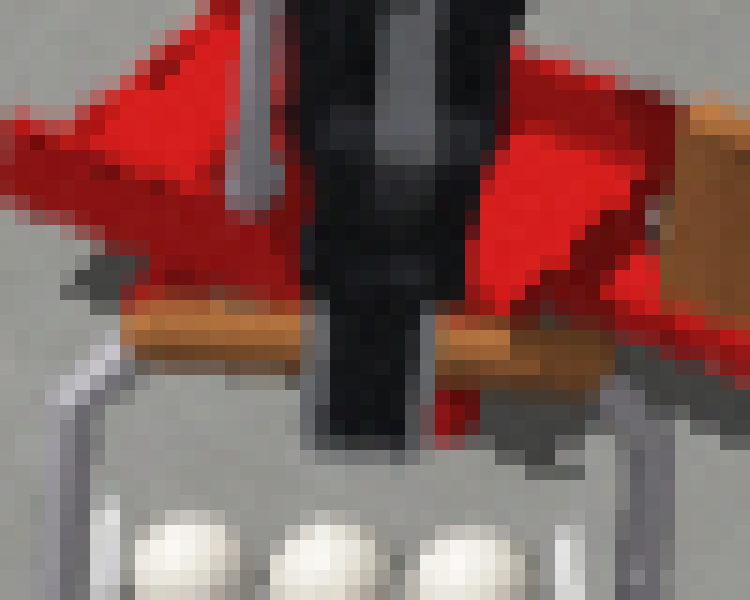

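The fingers now straddle the bar at (379,223) with their tips about 20 mm below it, so it is a proper grasp. The tips sit about 26 mm above the reported TCP height, and I'll allow for that.

Request:
{"fn": "apply_moves", "kwargs": {"claw": [0, 0, 0, 0, 0, 0, 0, 0, 0, 0, 0, 0, 0, 0, 0, 0], "xyz": [[0, 0, -0.003], [0, 0, -0.005], [0, 0, -0.01], [0, 0, -0.01], [0, 0, -0.01], [0, 0, -0.01], [0, 0, -0.01], [0, 0, -0.01], [0, 0, -0.01], [0, 0, -0.012], [0, 0, -0.012], [0, 0, -0.012], [0, 0, -0.01], [0, 0, -0.006], [0, 0, 0], [0, 0, 0]], "twist": [[0, 0, 0], [0, 0, 0], [0, 0, 0], [0, 0, 0], [0, 0, 0], [0, 0, 0], [0, 0, 0], [0, 0, 0], [0, 0, 0], [0, 0, 0], [0, 0, 0], [0, 0, 0], [0, 0, 0], [0, 0, 0], [0, 0, 0], [0, 0, 0]], "force": 60}}

```text
clock: 8.4
position: [0.5306, 0.1815, 0.1949]
tool_rot: [-3.141, 0.0, 1.611]
force: [0.1, -0.1, -5.7]
grip_width: 0.0095
finger_force: 58.6
```

```bash
python3 - <<'E'
from h import *
S=snap('scene');T=snap('top')
a=cv2.resize(S['img'][150:270,310:450,::-1],(560,480),interpolation=3);b=cv2.resize(T['img'][110:210,245:295,::-1],(240,480),interpolation=3)
cv2.imwrite('pics/g5.png',np.hstack([a,b]))
for c in('scene','top'):
  for q in('bail_grip','tail_grip','tray_ridge'): print(c,q,[(np.round(d['position'],3).tolist(),round(d['score'],2)) for d in bot.find_in(c,q)][:3])
E
```

```text
scene bail_grip [([0.542, 0.192, 0.228], 0.7), ([0.34, 0.185, 0.108], 0.43), ([0.632, -0.475, 0.011], 0.3)]
scene tail_grip [([0.555, 0.186, 0.161], 0.9), ([0.382, 0.245, 0.04], 0.87), ([0.722, 0.005, 0.014], 0.65)]
scene tray_ridge [([0.376, 0.248, 0.048], 0.86), ([0.552, 0.187, 0.169], 0.7)]
top bail_grip [([0.536, 0.141, 0.166], 0.47)]
top tail_grip [([0.536, 0.139, 0.165], 0.7)]
top tray_ridge [([0.539, 0.142, 0.166], 0.67)]
```

View pics/g5.png

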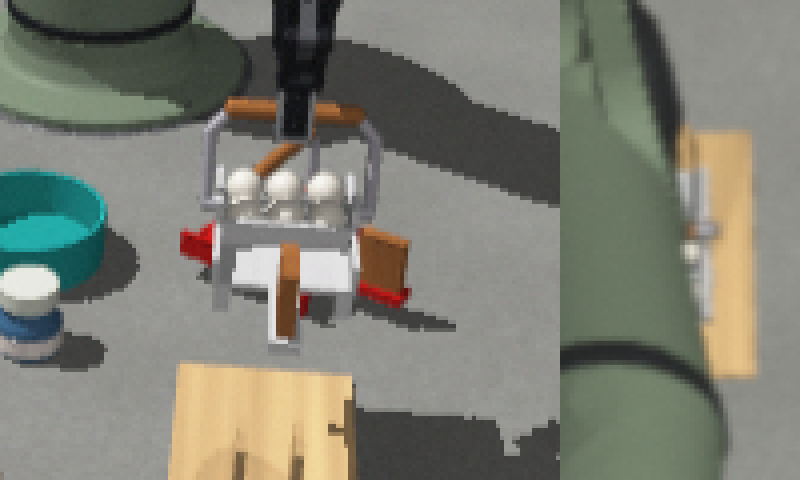

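The picture shows the tray hanging level about 125 mm up, with all the visible balls in place and the dock empty. Now I carry it to the rest.

Request:
{"fn": "apply_moves", "kwargs": {"claw": [0, 0, 0, 0, 0, 0, 0, 0, 0, 0, 0, 0, 0, 0, 0, 0, 0, 0, 0, 0], "xyz": [[-0.004, 0, 0], [-0.008, -0.001, 0], [-0.012, -0.002, 0], [-0.016, -0.002, 0], [-0.02, -0.002, 0], [-0.0237, -0.002, 0], [-0.0237, -0.002, 0], [-0.0237, -0.002, 0], [-0.0237, -0.002, 0], [-0.0237, -0.002, 0], [-0.0237, -0.002, 0], [-0.0237, -0.002, 0], [-0.0237, -0.002, 0], [-0.0237, -0.002, 0], [-0.0237, -0.002, 0], [-0.02, -0.002, 0], [-0.016, -0.002, 0], [-0.012, -0.002, 0], [-0.008, -0.002, 0], [-0.004, 0, 0]], "twist": [[0, 0, 0], [0, 0, 0], [0, 0, 0], [0, 0, 0], [0, 0, 0], [0, 0, 0], [0, 0, 0], [0, 0, 0], [0, 0, 0], [0, 0, 0], [0, 0, 0], [0, 0, 0], [0, 0, 0], [0, 0, 0], [0, 0, 0], [0, 0, 0], [0, 0, 0], [0, 0, 0], [0, 0, 0], [0, 0, 0]]}}

```text
clock: 10.8
position: [0.5095, -0.1774, 0.1952]
tool_rot: [-3.141, 0.0, 1.61]
force: [-0.8, 1.3, -6.0]
grip_width: 0.0099
finger_force: 58.5
```

Request:
{"fn": "apply_moves", "kwargs": {"claw": [0, 0, 0, 0, 0, 0, 0, 0, 0, 0, 0], "xyz": [[0, 0, 0], [0, 0, 0], [0, 0, 0], [0, 0, 0], [0, 0, 0], [0, 0, 0], [0, 0, 0], [0, 0, 0], [0, 0, 0], [0, 0, 0], [0, 0, 0]], "twist": [[0, 0, -0.01], [0, 0, -0.02], [0, 0, -0.03], [0, 0, -0.03], [0, 0, -0.03], [0, 0, -0.03], [0, 0, -0.02], [0, 0, -0.012], [0, 0, 0], [0, 0, 0], [0, 0, 0]]}}

```text
clock: 11.9
position: [0.5101, -0.1766, 0.1952]
tool_rot: [-3.142, 0.0, 1.792]
force: [0.8, -0.3, -4.8]
grip_width: 0.0096
finger_force: 58.5
```

```bash
python3 - <<'E'
from h import *
S=snap('scene');T=snap('top'); o=bot.observe(); print(o['clock'],o['position'],o['tool_rot'],o['qpos'])
c,s=np.cos(.222),np.sin(.222)
def W(p): return [.5255+c*p[0]-s*p[1],-.173+s*p[0]+c*p[1],p[2]]
a=S['img'][150:270,200:300,::-1].copy();b=T['img'][120:220,330:410,::-1].copy()
a=cv2.resize(a,(500,600),interpolation=3);b=cv2.resize(b,(300,375),interpolation=3)
# overlay predicted tray pts: tray at foot x -28 -> origin rest x +.002, base z .1355
zb=.1355
for p in [(-.0635,0,.0245),(.042,-.043,.039),(.042,.043,.039),(.096,0,.067),(.062,0,.067),(.096,0,.025)]:
    w=W((p[0]+.002,p[1],p[2]+zb))
    u,v=proj(S,w)[0]; cv2.drawMarker(a,(int((u+.5-200)*5),int((v+.5-150)*5)),(0,0,255),0,9)
    u,v=proj(T,w)[0]; cv2.drawMarker(b,(int((u+.5-330)*3.75),int((v+.5-120)*3.75)),(0,0,255),0,9)
for p in [(-.05,-.055,.078),(-.05,.055,.078),(.05,-.055,.07),(.05,.055,.07)]:
    w=W(p); u,v=proj(S,w)[0]; cv2.drawMarker(a,(int((u+.5-200)*5),int((v+.5-150)*5)),(255,0,0),1,9)
    u,v=proj(T,w)[0]; cv2.drawMarker(b,(int((u+.5-330)*3.75),int((v+.5-120)*3.75)),(255,0,0),1,9)
o=np.zeros((600,800,3),np.uint8);o[:,:500]=a;o[:375,500:]=b;cv2.imwrite('pics/g6.png',o)
E
```

```text
12.0 [ 0.51005203 -0.1765617   0.19518145] [-3.14151238e+00  3.51061954e-05  1.79263242e+00] [-0.04482245  0.41155286  0.35951986  1.84457986 -0.17817155  0.91691147
  0.61786587]
```

View pics/g6.png

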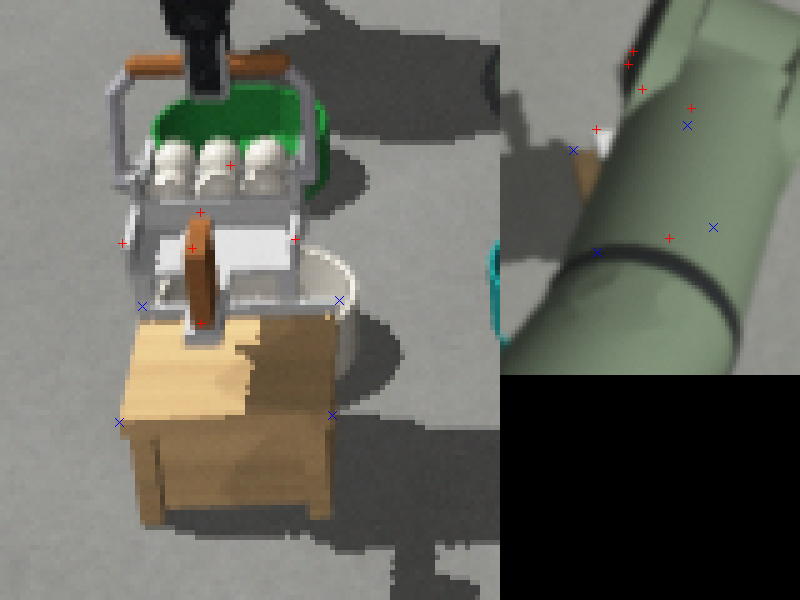

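The tray hangs level over the rest, within about 1 px of my predicted marks (fin top at about (198,215) in the crop), and the rest corners match too. Lowering it now.

Request:
{"fn": "apply_moves", "kwargs": {"claw": [0, 0, 0, 0, 0, 0, 0, 0, 0, 0, 0, 0, 0], "xyz": [[0, 0, 0.003], [0, 0, 0.006], [0, 0, 0.009], [0, 0, 0.009], [0, 0, 0.009], [0, 0, 0.009], [0, 0, 0.006], [0, 0, 0.004], [0, 0, 0.003], [0, 0, 0.002], [0, 0, 0.002], [0, 0, 0.001], [0, 0, 0]], "twist": [[0, 0, 0], [0, 0, 0], [0, 0, 0], [0, 0, 0], [0, 0, 0], [0, 0, 0], [0, 0, 0], [0, 0, 0], [0, 0, 0], [0, 0, 0], [0, 0, 0], [0, 0, 0], [0, 0, 0]]}}

```text
clock: 13.3
position: [0.5101, -0.1766, 0.1322]
tool_rot: [3.142, 0.0, 1.793]
force: [-0.7, -0.2, -5.0]
grip_width: 0.0097
finger_force: 58.5
```

Request:
{"fn": "apply_moves", "kwargs": {"claw": [0, 0, 0, 0, 0, 0, 0], "xyz": [[0, 0, 0.001], [0, 0, 0.001], [0, 0, 0.001], [0, 0, 0.001], [0, 0, 0.001], [0, 0, 0], [0, 0, 0]], "twist": [[0, 0, 0], [0, 0, 0], [0, 0, 0], [0, 0, 0], [0, 0, 0], [0, 0, 0], [0, 0, 0]]}}

```text
clock: 14.0
position: [0.5105, -0.177, 0.1293]
tool_rot: [3.14, 0.0, 1.792]
force: [-12.4, 4.0, 39.2]
grip_width: 0.0097
finger_force: 63.3
```

Request:
{"fn": "apply_moves", "kwargs": {"claw": [0, 0, 0], "xyz": [[0, 0, -0.001], [0, 0, -0.001], [0, 0, 0]], "twist": [[0, 0, 0], [0, 0, 0], [0, 0, 0]]}}

```text
clock: 14.3
position: [0.5103, -0.1767, 0.1297]
tool_rot: [3.141, 0.0, 1.793]
force: [-4.1, 0.9, 10.2]
grip_width: 0.0094
finger_force: 60.1
```

Request:
{"fn": "apply_moves", "kwargs": {"claw": [0, 0, 0.015, 0.025, 0.05, 0.085, 0.085, 0.085, 0.085, 0.085], "xyz": [[0, 0, -0.0007], [0, 0, 0], [0, 0, 0], [0, 0, 0], [0, 0, 0], [0, 0, 0], [0, 0, 0], [0, 0, 0], [0, 0, 0], [0, 0, 0]], "twist": [[0, 0, 0], [0, 0, 0], [0, 0, 0], [0, 0, 0], [0, 0, 0], [0, 0, 0], [0, 0, 0], [0, 0, 0], [0, 0, 0], [0, 0, 0]], "force": 20}}

```text
clock: 15.3
position: [0.5101, -0.1766, 0.1299]
tool_rot: [3.142, -0.0, 1.793]
force: [-0.8, 0.6, -0.7]
grip_width: 0.0849
finger_force: 0.0
```

Request:
{"fn": "apply_moves", "kwargs": {"claw": [0.085, 0.085, 0.085, 0.085, 0.085, 0.085, 0.085, 0.085], "xyz": [[0, 0, -0.01], [0, 0, -0.02], [0, 0, -0.02], [0, 0, -0.02], [0, 0, -0.02], [0, 0, -0.02], [0, 0, -0.02], [0, 0, 0]], "twist": [[0, 0, 0], [0, 0, 0], [0, 0, 0], [0, 0, 0], [0, 0, 0], [0, 0, 0], [0, 0, 0], [0, 0, 0]]}}

```text
clock: 16.1
position: [0.511, -0.1771, 0.2629]
tool_rot: [3.138, 0.002, 1.792]
force: [-0.4, -0.1, -0.4]
grip_width: 0.0852
finger_force: 0.0
```

```bash
python3 - <<'E'
from h import *
for c in('scene','top'):
  f=snap(c,c+'_placed.png')
  for q in('tray','bail_grip','tail_grip','tray_ridge','tray_lip','front0_center','back0_center','rest'): print(c,q,[(np.round(d['position'],3).tolist(),round(d['score'],2)) for d in bot.find_in(c,q)][:4])
E
```

```text
scene tray [([0.587, 0.185, 0.007], 0.65), ([0.357, 0.197, 0.031], 0.63), ([0.652, 0.445, 0.108], 0.62), ([0.536, -0.154, 0.107], 0.61)]
scene bail_grip [([0.538, -0.159, 0.1], 0.52), ([0.358, 0.175, 0.097], 0.51), ([0.519, -0.173, 0.172], 0.5), ([0.496, -0.204, 0.112], 0.29)]
scene tail_grip [([0.537, -0.158, 0.101], 0.7), ([0.523, -0.197, 0.109], 0.26)]
scene tray_ridge [([0.651, 0.446, 0.11], 0.73), ([0.538, -0.158, 0.107], 0.68), ([0.36, 0.196, 0.032], 0.56), ([0.48, -0.159, 0.111], 0.55)]
scene tray_lip [([0.53, -0.156, 0.107], 0.95), ([0.359, 0.193, 0.026], 0.84)]
scene front0_center [([0.481, -0.162, 0.111], 0.58)]
scene back0_center []
scene rest [([0.565, -0.156, 0.042], 0.67), ([0.522, -0.196, 0.109], 0.19)]
top tray [([0.338, 0.176, 0.022], 0.63), ([0.588, -0.142, 0.103], 0.46), ([0.54, -0.126, 0.069], 0.4)]
top bail_grip [([0.34, 0.172, 0.112], 0.41)]
top tail_grip [([0.341, 0.174, 0.021], 0.68), ([0.588, -0.148, 0.104], 0.4)]
top tray_ridge [([0.34, 0.171, 0.024], 0.89), ([0.591, -0.145, 0.106], 0.57)]
top tray_lip [([0.342, 0.176, 0.023], 0.93), ([0.589, -0.146, 0.106], 0.42)]
top front0_center []
top back0_center []
top rest [([0.539, -0.124, 0.071], 0.62)]
```

```bash
cat > fin.py <<'E'
from h import *
def fin(ox,oy,th,zb,verbose=True):
    """tray origin ox,oy (rest frame, yaw .222+th): predicted vs seen fin bbox"""
    a=.222;c,s=np.cos(a),np.sin(a)
    B=np.array([[x,y,z] for x in(.062,.096) for y in(-.005,.005) for z in(.025,.067)])
    ct,st=np.cos(th),np.sin(th)
    P=np.c_[ox+ct*B[:,0]-st*B[:,1],oy+st*B[:,0]+ct*B[:,1],zb+B[:,2]]
    W=np.c_[.5255+c*P[:,0]-s*P[:,1],-.173+s*P[:,0]+c*P[:,1],P[:,2]]
    return W
if __name__=='__main__':
  for cam in('scene','top'):
    f=snap(cam); W=fin(.002,0,0,.07); q=proj(f,W)
    lo=q.min(0)-8;hi=q.max(0)+8;x0,y0=lo.astype(int);x1,y1=hi.astype(int)
    hsv=cv2.cvtColor(f['img'],cv2.COLOR_RGB2HSV)[y0:y1,x0:x1]
    m=((hsv[...,0]<15)&(hsv[...,1]>120)&(hsv[...,2]>50)).astype(np.uint8)
    n,l,st,ce=cv2.connectedComponentsWithStats(m)
    print(cam,'pred bbox',q.min(0).round(1),q.max(0).round(1),'mean',q.mean(0).round(1))
    for i in range(1,n):
        if st[i,4]>15: print(st[i,4],(st[i,0]+x0,st[i,1]+y0),(st[i,0]+st[i,2]+x0,st[i,1]+st[i,3]+y0),(ce[i]+.5+[x0,y0]).round(1))
    print('\n'.join(''.join('#' if v else '.' for v in r) for r in m))
E
python3 fin.py
```

```text
scene pred bbox [238.5 214.7] [245.4 236.5] mean [242.  225.5]
97 (np.int64(240), np.int64(215)) (np.int64(246), np.int64(236)) [242.6 225.6]
.......................
.......................
.......................
.......................
.......................
.......................
.......................
.......................
.......................
...........###.........
..........####.........
..........####.........
..........####.........
..........#####........
..........#####........
..........#####........
..........#####........
..........#####........
..........#####........
..........#####........
..........#####........
..........#####........
..........######.......
..........#####........
..........#####........
..........#####........
...........####........
...........####........
...........####........
...........####........
.......................
.......................
.......................
.......................
.......................
.......................
.......................
.......................
top pred bbox [360.4 138.2] [366.8 151.3] mean [363.6 144.8]
23 (np.int64(362), np.int64(140)) (np.int64(366), np.int64(148)) [363.6 143.8]
......................
......................
......................
......................
......................
......................
......................
......................
......................
......................
..........##..........
..........###.........
..........###.........
..........####........
..........####........
..........###.........
..........###.........
...........#..........
......................
......................
......................
......................
......................
......................
......................
......................
......................
......................
......................
```

Request:
{"fn": "apply_moves", "kwargs": {"claw": [0.085, 0.085, 0.085, 0.085, 0, 0, 0, 0, 0, 0, 0, 0, 0, 0, 0, 0, 0], "xyz": [[0, 0.024, 0], [0, 0.024, 0], [0.001, 0.024, 0], [0.001, 0.024, 0], [0, 0, 0], [0, 0, 0], [0, 0, 0], [0, 0, 0], [0, 0, 0], [0, 0, 0], [0, 0, 0], [0, 0, 0], [0, 0, 0], [0, 0, 0], [0, 0, 0], [0, 0, 0], [0, 0, 0]], "twist": [[0, 0, 0], [0, 0, 0], [0, 0, 0], [0, 0, 0], [0, 0, 0.1427], [0, 0, 0.1427], [0, 0, 0.1427], [0, 0, 0.1427], [0, 0, 0.1427], [0, 0, 0.1427], [0, 0, 0.1427], [0, 0, 0.1427], [0, 0, 0.1427], [0, 0, 0.1427], [0, 0, 0.1427], [0, 0, 0], [0, 0, 0]]}}

```text
clock: 18.8
position: [0.6033, -0.1533, 0.2598]
tool_rot: [3.141, 0.0, 0.228]
force: [-0.5, 0.2, -1.0]
grip_width: -0.0001
finger_force: 0.0
```

```bash
python3 - <<'E'
from h import *
f=snap('scene','tip0.png');o=bot.observe();print(o['clock'],o['position'],o['tool_rot'],o['qpos'].round(2));print(proj(f,o['position']),proj(f,o['position']+[0,0,.026]))
T=snap('top','tipT0.png');print(proj(T,o['position']))
E
```

```text
18.85 [ 0.60327102 -0.15338697  0.25985916] [-3.14156470e+00  1.16688328e-04  2.27356688e-01] [-0.32  0.57  0.76  1.56 -0.41  1.18 -0.83]
[[237.37387837 174.09847849]] [[236.28469391 163.9965088 ]]
[[367.61610352 134.01659179]]
```

Request:
{"fn": "apply_moves", "kwargs": {"claw": [0, 0, 0, 0, 0, 0, 0], "xyz": [[0, 0, 0], [0, 0, 0], [0, 0, 0], [0, 0, 0], [0, 0, 0], [0, 0, 0], [0, 0, 0]], "twist": [[0, 0.13, 0], [0, 0.13, 0], [0, 0.13, 0], [0, 0.13, 0], [0, 0.13, 0], [0, 0, 0], [0, 0, 0]]}}

```text
clock: 19.6
position: [0.6045, -0.1519, 0.2601]
tool_rot: [-3.134, -0.608, 0.224]
force: [0.2, -0.9, -0.5]
grip_width: -0.0002
finger_force: 0.0
```

```bash
python3 - <<'E'
from h import *
from scipy.spatial.transform import Rotation as Ro
f=snap('scene','tip1.png');o=bot.observe();print(o['clock'],o['position'],o['tool_rot'],o['qpos'].round(2))
p=o['position'];R=Ro.from_euler('xyz',o['tool_rot']).as_matrix();print(proj(f,p),'world bias',proj(f,p+[0,0,.026]),'tool bias',proj(f,p-R[:,2]*.026))
A=cv2.imread('pics/tip0.png')[140:220,215:275];B=cv2.imread('pics/tip1.png')[140:220,215:275]
cv2.imwrite('pics/tips.png',np.hstack([cv2.resize(k,(400,533),interpolation=0) for k in(A,B)]))
for k in (A,B):
    v=k.max(2); print('\n'.join(''.join('#' if x<55 else '+' if x<100 else '.' for x in r[5:55]) for r in v[20:]))
E
```

```text
19.65 [ 0.60509377 -0.15129307  0.26011237] [-3.13498226 -0.6077221   0.22564498] [-0.05  0.27  0.45  2.06 -1.01  0.53 -0.16]
[[237.97788123 174.43194426]] world bias [[236.89487367 164.31406087]] tool bias [[237.66599654 163.28418196]]
...........+...#+.+++.........++++++++++++++++++++
...............#+.+..........+++++++++++++++++++++
...............#+..........+++++++++++++++++++++++
...........................+++++++++++++++++++++++
.........................+++++++++++++++++++++++++
.........................+++++++++++++++++++++++++
.........................+++++++++++++++++++++++++
...................................+++++++++++++++
.......................+++++++++++++...+++++++++++
....................+++++++++++++++++++....+++++++
.................++++++++++++++++++++++.....++++++
..............+++++++++++++++++++++++++......+++++
.............+++++++++++++++++++++++++.......+++++
............++++++++++++++++++++++++++.......+++++
............#++++++++++++++++++++++++++......+++++
...........+#+++++++++++++++++++++++++.......+++++
...........+++++++++++++++++++++++.+.........++
[... 4556 characters left out ...]
................+....................
..........+.........+.............................
..........++..............................+.......
..........++..............................+.......
..........++..............................+.......
..........................................+.......
..........................................+.......
..........................................++......
...........................................+......
..........+....................................+..
..........+................................+...+..
..........++..............................++...+..
..........+.............+................+.....+..
..........+.............+................+.....+..
```

```bash
python3 - <<'E'
import cv2,numpy as np
b=cv2.imread('pics/scene_placed.png').astype(int)
for n in('tip0','tip1'):
    a=cv2.imread(f'pics/{n}.png').astype(int)
    d=np.abs(a-b).max(2)[150:170,224:254]; print(n); print('\n'.join(str(150+i)+' '+''.join('#' if x>25 else '.' for x in r) for i,r in enumerate(d)))
E
```

```text
tip0
150 ....##############............
151 ....##############............
152 .....#############............
153 .....#############............
154 .....##############...........
155 .....##############...........
156 .....#############............
157 .....#############............
158 .....#############............
159 ......############............
160 ......###########.............
161 .........#######..............
162 .........######...............
163 ..........####................
164 ..............................
165 ..............................
166 ..............................
167 ..............................
168 ..............................
169 ..............................
tip1
150 .......###..##..####..........
151 .......###..##..####..........
152 .......###.###.#####..........
153 .......###..##..####..........
154 .......###..########..........
155 .......###..##.#####..........
156 .......###.####.####..........
157 ........##.###..####..........
158 .........##.##..###...........
159 ..........#######.............
160 ..........#######.............
161 ............###...............
162 ..............................
163 ..............................
164 ..............................
165 ..............................
166 ..............................
167 ..............................
168 ..............................
169 ..............................
```

Request:
{"fn": "apply_moves", "kwargs": {"claw": [0.06, 0.06, 0.06, 0.06, 0.06, 0.06, 0.06], "xyz": [[0, 0, 0], [0, 0, 0], [0, 0, 0], [0, 0, 0], [0, 0, 0], [0, 0, 0], [0, 0, 0]], "twist": [[0, -0.122, 0], [0, -0.122, 0], [0, -0.122, 0], [0, -0.122, 0], [0, -0.122, 0], [0, 0, 0], [0, 0, 0]]}}

```text
clock: 20.35
position: [0.6061, -0.149, 0.259]
tool_rot: [-3.135, -0.029, 0.234]
force: [-0.8, 0.2, 0.2]
grip_width: 0.0599
finger_force: 0.0
```

```bash
python3 - <<'E'
from h import *
from scipy.spatial.transform import Rotation as Ro
o=bot.observe();R=Ro.from_euler('xyz',o['tool_rot']).as_matrix();print(o['clock'],o['position'],o['tool_rot'],o['grip_width'])
print('shift tool to above fin',(R.T@(np.array([.6045,-.1537,.160])-o['position'])).round(4))
Rt=Ro.from_euler('xyz',[np.pi,0,.222]).as_matrix(); print('twist',Ro.from_matrix(R.T@Rt).as_rotvec().round(3))
E
```

```text
20.35 [ 0.60613575 -0.14900157  0.25902831] [-3.13521971 -0.02869768  0.23402428] 0.059949003242704656
shift tool to above fin [-0.0055  0.0048  0.0989]
twist [-0.007 -0.029  0.012]
```

Request:
{"fn": "apply_moves", "kwargs": {"claw": [0.06, 0.06, 0.06, 0.06, 0.06, 0.06, 0.06], "xyz": [[0, 0, 0], [-0.0026, 0.0042, 0], [0, 0, 0.025], [0, 0, 0.025], [0, 0, 0.025], [0, 0, 0.024], [0, 0, 0]], "twist": [[-0.007, -0.029, 0.012], [0, 0, 0], [0, 0, 0], [0, 0, 0], [0, 0, 0], [0, 0, 0], [0, 0, 0]]}}

```text
clock: 21.05
position: [0.6022, -0.1537, 0.1584]
tool_rot: [-3.137, 0.001, 0.22]
force: [0.1, -0.4, -0.5]
grip_width: 0.0603
finger_force: 0.0
```

```bash
python3 - <<'E'
from h import *
o=bot.observe();print(o['clock'],o['position'],o['tool_rot'],o['grip_width'])
f=snap('scene','pre.png')
b=cv2.imread('pics/scene_placed.png').astype(int); a=cv2.imread('pics/pre.png').astype(int)
d=np.abs(a-b).max(2)[185:240,222:266]; print('\n'.join(str(185+i)+' '+''.join('#' if x>25 else '.' for x in r) for i,r in enumerate(d)))
E
```

```text
21.05 [ 0.60224997 -0.15374195  0.1584112 ] [-3.13707716e+00  8.27436249e-04  2.19844103e-01] 0.06033540715364426
185 #####........................#######........
186 #####........................#######........
187 ######.......................#######........
188 ######.......................#######........
189 ######.......................#######........
190 ######........................######........
191 ######........................######........
192 ######........................######........
193 ######.........................#####........
194 ######........................#..###........
195 ######........................######........
196 ###.##........................#####.........
197 ###.##........................####..........
198 ..#.##........................####..........
199 ..#.#.........................#.............
200 ............................................
201 ............................................
202 ............................................
203 ............................................
204 ............................................
205 ..
[... 1008 characters left out ...]
..............
226 ............................................
227 ............................................
228 ............................................
229 ............................................
230 ............................................
231 ............................................
232 ............................................
233 ............................................
234 ............................................
235 ............................................
236 ............................................
237 ............................................
238 ............................................
239 ............................................
```

Request:
{"fn": "apply_moves", "kwargs": {"claw": [0.06, 0.06, 0.06, 0.06, 0.06, 0.06, 0.03, 0.02, 0.0, 0.0, 0.0, 0.0], "xyz": [[0.002, 0, 0.02], [0, 0, 0.02], [0, 0, 0.02], [0, 0, 0.012], [0, 0, 0.01], [0, 0, 0], [0, 0, 0], [0, 0, 0], [0, 0, 0], [0, 0, 0], [0, 0, 0], [0, 0, 0]], "twist": [[0, 0, 0], [0, 0, 0], [0, 0, 0], [0, 0, 0], [0, 0, 0], [0, 0, 0], [0, 0, 0], [0, 0, 0], [0, 0, 0], [0, 0, 0], [0, 0, 0], [0, 0, 0]], "force": 60}}

```text
clock: 22.3
position: [0.6064, -0.1532, 0.0791]
tool_rot: [-3.139, -0.004, 0.221]
force: [-0.5, -0.6, 6.1]
grip_width: 0.0089
finger_force: 59.3
```

Request:
{"fn": "apply_moves", "kwargs": {"claw": [0, 0, 0, 0, 0, 0, 0], "xyz": [[0, 0, -0.0005], [-0.002, 0, 0], [-0.002, 0, 0], [-0.002, 0, 0], [-0.001, 0, 0], [0, 0, 0], [0, 0, 0]], "twist": [[0, 0, 0], [0, 0, 0], [0, 0, 0], [0, 0, 0], [0, 0, 0], [0, 0, 0], [0, 0, 0]]}}

```text
clock: 23.0
position: [0.5994, -0.1543, 0.0791]
tool_rot: [-3.138, -0.003, 0.221]
force: [4.5, 1.8, 5.7]
grip_width: 0.0092
finger_force: 59.1
```

Request:
{"fn": "apply_moves", "kwargs": {"claw": [0, 0, 0, 0], "xyz": [[-0.001, 0, 0], [-0.001, 0, 0], [-0.001, 0, 0], [0, 0, 0]], "twist": [[0, 0, 0], [0, 0, 0], [0, 0, 0], [0, 0, 0]]}}

```text
clock: 23.4
position: [0.5966, -0.1551, 0.0792]
tool_rot: [-3.138, -0.003, 0.221]
force: [5.5, 1.1, 4.7]
grip_width: 0.0089
finger_force: 59.2
```

Request:
{"fn": "apply_moves", "kwargs": {"claw": [0, 0, 0, 0], "xyz": [[-0.001, 0, 0], [-0.001, 0, 0], [-0.001, 0, 0], [0, 0, 0]], "twist": [[0, 0, 0], [0, 0, 0], [0, 0, 0], [0, 0, 0]]}}

```text
clock: 23.8
position: [0.5937, -0.1557, 0.0792]
tool_rot: [-3.138, -0.003, 0.221]
force: [4.9, 1.7, 4.6]
grip_width: 0.0091
finger_force: 59.2
```

Request:
{"fn": "apply_moves", "kwargs": {"claw": [0, 0, 0], "xyz": [[-0.001, 0, 0], [-0.001, 0, 0], [0, 0, 0]], "twist": [[0, 0, 0], [0, 0, 0], [0, 0, 0]]}}

```text
clock: 24.1
position: [0.593, -0.1555, 0.0795]
tool_rot: [-3.138, -0.005, 0.222]
force: [12.1, 3.7, 4.1]
grip_width: 0.0087
finger_force: 59.1
```

```bash
python3 - <<'E'
from h import *
from fin import fin
from scipy.optimize import minimize
f=snap('scene','slide.png');print(bot.observe()['force'])
b=cv2.imread('pics/scene_placed.png').astype(int); a=f['img'][:,:,::-1].astype(int)
# image shift of tray features (back balls / trough) between placed and now, vs predicted 15mm shift
c,s=np.cos(.222),np.sin(.222)
for d in(.009,.012,.015):
    w=lambda x:np.array([.5255+c*x,-.173+s*x,.11]); print(d,proj(f,[w(-.0-d)])-proj(f,[w(0)]))
A=cv2.cvtColor(a.astype(np.uint8),6);B=cv2.cvtColor(b.astype(np.uint8),6)
for (x0,y0,x1,y1) in [(226,195,262,207),(224,176,234,200),(254,176,264,200)]:
    r=cv2.matchTemplate(cv2.resize(A[y0-8:y1+8,x0-6:x1+6],None,fx=8,fy=8,interpolation=2),cv2.resize(B[y0:y1,x0:x1],None,fx=8,fy=8,interpolation=2),5)
    _,m,_,l=cv2.minMaxLoc(r); print(m,l[0]/8-6,l[1]/8-8)
E
```

```text
[12.10510448  3.59308823  3.70907692]
0.009 [[ 0.29801002 -1.8004684 ]]
0.012 [[ 0.39644767 -2.39519296]]
0.015 [[ 0.49444089 -2.98723238]]
0.31550341844558716 -2.125 -1.625
0.45424190163612366 -6.0 -0.625
0.4540402293205261 -5.625 0.5
```

The force jump to 12 N shows the foot bar is against the ledge. Now I tip about the foot bar's axis.

Request:
{"fn": "apply_moves", "kwargs": {"claw": [0, 0, 0, 0, 0], "xyz": [[-0.0003, 0, -0.0055], [-0.0003, 0, -0.0055], [-0.0003, 0, -0.0055], [-0.0003, 0, -0.0055], [0, 0, 0]], "twist": [[0, 0.05, 0], [0, 0.05, 0], [0, 0.05, 0], [0, 0.05, 0], [0, 0, 0]], "force": 60}}

```text
clock: 24.65
position: [0.5897, -0.1567, 0.1024]
tool_rot: [-3.138, -0.208, 0.219]
force: [11.6, 5.0, 3.1]
grip_width: 0.0086
finger_force: 58.7
```

Request:
{"fn": "apply_moves", "kwargs": {"claw": [0, 0, 0, 0, 0], "xyz": [[-0.0003, 0, -0.0055], [-0.0003, 0, -0.0055], [-0.0003, 0, -0.0055], [-0.0003, 0, -0.0055], [0, 0, 0]], "twist": [[0, 0.05, 0], [0, 0.05, 0], [0, 0.05, 0], [0, 0.05, 0], [0, 0, 0]]}}

```text
clock: 25.15
position: [0.5821, -0.1585, 0.1232]
tool_rot: [-3.137, -0.407, 0.218]
force: [9.1, 3.9, 4.9]
grip_width: 0.0087
finger_force: 59.5
```

Request:
{"fn": "apply_moves", "kwargs": {"claw": [0, 0, 0, 0, 0, 0, 0, 0, 0], "xyz": [[-0.0002, 0, -0.0033], [-0.0002, 0, -0.0033], [-0.0002, 0, -0.0033], [-0.0002, 0, -0.0033], [-0.0002, 0, -0.0033], [-0.0002, 0, -0.0033], [-0.0002, 0, -0.0033], [0, 0, 0], [0, 0, 0]], "twist": [[0, 0.03, 0], [0, 0.03, 0], [0, 0.03, 0], [0, 0.03, 0], [0, 0.03, 0], [0, 0.03, 0], [0, 0.03, 0], [0, 0, 0], [0, 0, 0]]}}

```text
clock: 26.05
position: [0.5703, -0.1635, 0.1431]
tool_rot: [-3.131, -0.598, 0.216]
force: [2.4, 0.1, -5.0]
grip_width: 0.0094
finger_force: 58.9
```

```bash
python3 - <<'E'
from h import *
for c in('scene','top'):
  f=snap(c,c+'_tip.png')
  for q in('front0_center','back0_center','cup_rim'): print(c,q,[(np.round(d['position'],3).tolist(),round(d['score'],2)) for d in bot.find_in(c,q)][:6])
print(bot.observe()['moment'])
E
```

```text
scene front0_center [([0.585, 0.184, 0.006], 0.3), ([0.392, -0.143, 0.028], 0.3)]
scene back0_center [([0.651, 0.448, 0.11], 0.41)]
scene cup_rim [([0.322, -0.016, 0.018], 0.67), ([0.231, -0.248, 0.025], 0.61)]
top front0_center [([0.476, -0.156, 0.13], 0.61)]
top back0_center []
top cup_rim [([0.346, -0.008, 0.008], 0.72), ([0.472, -0.154, 0.129], 0.72), ([0.409, -0.177, 0.007], 0.68)]
[-0.21037501  0.90735402  0.02179422]
```

```bash
python3 - <<'E'
import cv2,numpy as np
s=cv2.imread('pics/scene_tip.png');t=cv2.imread('pics/top_tip.png')
cv2.imwrite('pics/tipv.png',np.hstack([cv2.resize(s[165:255,205:285],(400,450),interpolation=2),cv2.resize(t[135:225,335:415],(400,450),interpolation=2)]))
E
```

```text
(no output)
```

View pics/tipv.png

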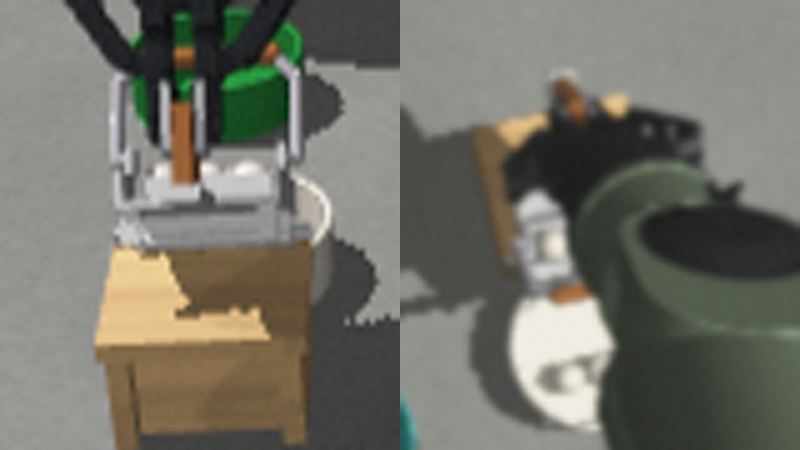

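In the top view the front lane by the left wall is empty, with one ball in the cup at crop (575,378) and a back-row ball still at (550,245). The arm hides the rest of the lane, so I tip slightly further to be sure all three go.

Request:
{"fn": "apply_moves", "kwargs": {"claw": [0, 0, 0, 0, 0, 0, 0, 0, 0, 0], "xyz": [[-0.0003, 0, -0.0027], [-0.0003, 0, -0.0027], [-0.0003, 0, -0.0027], [-0.0003, 0, -0.0027], [-0.0003, 0, -0.0027], [0, 0, 0], [0, 0, 0], [0, 0, 0], [0, 0, 0], [0, 0, 0]], "twist": [[0, 0.025, 0], [0, 0.025, 0], [0, 0.025, 0], [0, 0.025, 0], [0, 0.025, 0], [0, 0, 0], [0, 0, 0], [0, 0, 0], [0, 0, 0], [0, 0, 0]]}}

```text
clock: 27.45
position: [0.5645, -0.1766, 0.1733]
tool_rot: [-3.103, -0.697, 0.217]
force: [-0.5, -0.6, -5.4]
grip_width: 0.0089
finger_force: 59.0
```

```bash
cat > foot.py <<'E'
from h import *
from scipy.spatial.transform import Rotation as Ro
o=bot.observe();R=Ro.from_euler('xyz',o['tool_rot']).as_matrix();p=o['position']
c,s=np.cos(.222),np.sin(.222)
ft=p+R@np.array([-.1087,0,.0035]); d=ft-[.5255,-.173,0]
print(o['clock'],'pos',p.round(4),'rot',o['tool_rot'].round(3),'F',o['force'].round(1),'q',o['qpos'].round(2))
print('foot rest x,y,z',(np.array([c*d[0]+s*d[1],-s*d[0]+c*d[1],ft[2]])).round(4))
# correction: shift (tool axes) to bring the foot to the stop keeping attitude; then twist to pure pitch
def corr(pitch,fx=-.0395,fy=0.,fz=.076):
    Rt=Ro.from_euler('xyz',[np.pi,-pitch,.222]).as_matrix()
    t=np.array([.5255+c*fx-s*fy,-.173+s*fx+c*fy,fz])-Rt@np.array([-.1087,0,.0035])
    print('pitch',pitch,'target',t.round(4),'shift(now axes)',(R.T@(t-p)).round(4),'twist',Ro.from_matrix(R.T@Rt).as_rotvec().round(3))
if __name__=='__main__':
    for a in(.7,.6,.5): corr(a)
E
python3 foot.py
```

```text
27.45 pos [ 0.5645 -0.1766  0.1733] rot [-3.103 -0.697  0.217] F [-0.5 -0.6 -5.4] q [ 1.04  0.46 -0.71  2.19 -1.26  0.16  0.34]
foot rest x,y,z [-0.0438 -0.0115  0.1009]
pitch 0.7 target [ 0.5659 -0.1639  0.1487] shift(now axes) [-0.0127 -0.0113  0.0219] twist [-0.035  0.003 -0.004]
pitch 0.6 target [ 0.5726 -0.1624  0.1403] shift(now axes) [-0.0129 -0.0109  0.0328] twist [-0.035 -0.097 -0.002]
pitch 0.5 target [ 0.5784 -0.1611  0.1312] shift(now axes) [-0.0141 -0.0105  0.0436] twist [-0.035 -0.197 -0.001]
```

```bash
python3 - <<'E'
from foot import *
corr(.5,-.033,0,.090)
E
```

```text
27.45 pos [ 0.5645 -0.1766  0.1733] rot [-3.103 -0.697  0.217] F [-0.5 -0.6 -5.4] q [ 1.04  0.46 -0.71  2.19 -1.26  0.16  0.34]
foot rest x,y,z [-0.0438 -0.0115  0.1009]
pitch 0.5 target [ 0.5847 -0.1596  0.1452] shift(now axes) [-0.0001 -0.0108  0.037 ] twist [-0.035 -0.197 -0.001]
```

Request:
{"fn": "apply_moves", "kwargs": {"claw": [0, 0, 0, 0, 0, 0, 0, 0], "xyz": [[0, -0.0018, 0.005], [0, -0.0018, 0.0064], [0, -0.0018, 0.0064], [0, -0.0018, 0.0064], [0, -0.0018, 0.0064], [0, -0.0018, 0.0064], [0, 0, 0], [0, 0, 0]], "twist": [[-0.006, -0.033, 0], [-0.006, -0.033, 0], [-0.006, -0.033, 0], [-0.006, -0.033, 0], [-0.006, -0.033, 0], [-0.006, -0.033, 0], [0, 0, 0], [0, 0, 0]]}}

```text
clock: 28.25
position: [0.5826, -0.1603, 0.1433]
tool_rot: [-3.142, -0.499, 0.222]
force: [-0.3, -0.1, -5.1]
grip_width: 0.0087
finger_force: 58.9
```

```bash
python3 - <<'E'
from foot import *
corr(.5,-.036,0,.078)
E
```

```text
28.25 pos [ 0.5826 -0.1603  0.1433] rot [-3.142 -0.499  0.222] F [-0.3 -0.1 -5.1] q [ 0.39  0.42 -0.1   2.11 -0.87  0.27 -0.23]
foot rest x,y,z [-0.0353 -0.0002  0.0882]
pitch 0.5 target [ 0.5818 -0.1603  0.1332] shift(now axes) [-0.0055 -0.0002  0.0085] twist [-0.     0.001  0.   ]
```

```bash
python3 - <<'E'
from foot import *
fs=[]
for i in range(8):
    snap('top' if i%2 else 'scene','a%d.png'%(i%2)); fs.append(bot.observe()['force'])
print(np.mean(fs,0),np.std(fs,0))
t=cv2.imread('pics/a1.png');b=cv2.imread('pics/top0.png')
print('cup top view gray'); g=cv2.cvtColor(t,6)[183:225,352:396]
print('\n'.join(''.join('%x'%(v>>4) for v in r) for r in g))
E
```

```text
28.25 pos [ 0.5826 -0.1603  0.1433] rot [-3.142 -0.499  0.222] F [-0.3 -0.1 -5.1] q [ 0.39  0.42 -0.1   2.11 -0.87  0.27 -0.23]
foot rest x,y,z [-0.0353 -0.0002  0.0882]
[-0.52160914 -0.26047069 -4.58555227] [0.62381075 0.45471219 0.50199873]
cup top view gray
4445666799779bb95433333333333333333344456777
4445655799999ab96433333333333333444445555555
444566668bcccccb7433333333333444444444444555
444566668accccca7433334444444445434444444455
4444565579bb98876433334444454444333344444455
44444444689876665433333444443333333444444455
44444444577876666643333333333333333444444455
44444444456776777753333333333333333444444455
44444444469987788886433333333333333444444455
5444444458bcbbabbcdb743333333333333444444455
654444457acdeeeeeeeda53233333333333444444555
64444457acdeeeeeeeeec73333333333334444444455
54444469cdeeeeeeeeeed73333333333333444444455
4444458bdeeeeeeeeeeed73333333333333444444455
444446adeeeeeeeeeeeed73233333333333444444555
444457beeeeeeeeeeeeec73333333333333444444455
444458deeeeeeeeeeeeec73333333333333444444555
444459deeeeeeeeeeeeec63333333333333444444555
44446aeeeeeeeeeeeeeeb63333333
[... 350 characters left out ...]
c633333333333333444444555
4444459dedb8879bdeec633333333333334444444445
4444457bedb9878bdeeb633333333333333333444444
44444459ddda888acdda533333333333333222222222
54444457bdedbaabccca533333333332222222222222
654444458beeeeeeeeda533333333222222222222223
7654444458ceeeeeeed9433333322222222233333344
87654444468bdeeeeed9433332222222223333444444
887655444458bddeeed8433322222222333344444444
9988765544568acdeed7322222222233333444444444
889888766555778acdb6322222222333334444444445
88999988876666678984222222233333334444444555
99999889988888888874222222333333334444445555
98889999999899999874222223333333334444555555
99899999999999999863222223333333334444555555
99999999999999999863222323333333444444455555
```

Request:
{"fn": "apply_moves", "kwargs": {"claw": [0, 0, 0, 0, 0, 0, 0], "xyz": [[-0.0012, 0, 0.0018], [-0.0012, 0, 0.0018], [-0.0012, 0, 0.0018], [-0.0011, 0, 0.0018], [-0.0006, 0, 0.0012], [0, 0, 0], [0, 0, 0]], "twist": [[0, 0, 0], [0, 0, 0], [0, 0, 0], [0, 0, 0], [0, 0, 0], [0, 0, 0], [0, 0, 0]]}}

```text
clock: 29.35
position: [0.5818, -0.1614, 0.1333]
tool_rot: [3.142, -0.499, 0.22]
force: [-0.1, 0.0, -4.1]
grip_width: 0.0086
finger_force: 58.8
```

```bash
python3 - <<'E'
from foot import *
corr(.5,-.040,0,.077)
E
```

```text
29.35 pos [ 0.5818 -0.1614  0.1333] rot [ 3.142 -0.499  0.22 ] F [-0.1  0.  -4.1] q [ 0.42  0.44 -0.13  2.12 -0.9   0.25 -0.19]
foot rest x,y,z [-0.0364 -0.0009  0.0783]
pitch 0.5 target [ 0.5779 -0.1612  0.1322] shift(now axes) [-0.0038 -0.0011 -0.0008] twist [ 0.001  0.001 -0.002]
```

Request:
{"fn": "apply_moves", "kwargs": {"claw": [0, 0, 0, 0], "xyz": [[-0.0005, 0, 0.0009], [-0.0005, 0, 0.0009], [0, 0, 0], [0, 0, 0]], "twist": [[0, 0, 0], [0, 0, 0], [0, 0, 0], [0, 0, 0]]}}

```text
clock: 29.75
position: [0.5829, -0.1612, 0.1324]
tool_rot: [3.141, -0.501, 0.221]
force: [-0.1, 1.9, 8.3]
grip_width: 0.0088
finger_force: 60.7
```

Request:
{"fn": "apply_moves", "kwargs": {"claw": [0, 0, 0, 0], "xyz": [[-0.0009, 0, -0.0005], [-0.0009, 0, -0.0005], [0, 0, 0], [0, 0, 0]], "twist": [[0, 0, 0], [0, 0, 0], [0, 0, 0], [0, 0, 0]]}}

```text
clock: 30.15
position: [0.5819, -0.1615, 0.1332]
tool_rot: [3.14, -0.502, 0.222]
force: [7.0, 4.2, 9.1]
grip_width: 0.0088
finger_force: 60.2
```

Request:
{"fn": "apply_moves", "kwargs": {"claw": [0, 0, 0, 0, 0, 0, 0, 0, 0], "xyz": [[0, 0, 0.0055], [0, 0, 0.0055], [0, 0, 0.0055], [0, 0, 0.0055], [0, 0, 0.0055], [0, 0, 0.0055], [0, 0, 0.0055], [0, 0, 0.0055], [0, 0, 0]], "twist": [[0, -0.05, 0], [0, -0.05, 0], [0, -0.05, 0], [0, -0.05, 0], [0, -0.05, 0], [0, -0.05, 0], [0, -0.05, 0], [0, -0.05, 0], [0, 0, 0]]}}

```text
clock: 31.05
position: [0.597, -0.1579, 0.0908]
tool_rot: [3.139, -0.102, 0.223]
force: [9.7, 2.0, 12.0]
grip_width: 0.0088
finger_force: 61.3
```

```bash
python3 - <<'E'
from foot import *
corr(0.,-.039,0,.076)
E
```

```text
31.05 pos [ 0.597  -0.1579  0.0908] rot [ 3.139 -0.102  0.223] F [ 9.7  2.  12. ] q [-0.11  0.64  0.43  1.82 -0.47  0.69 -0.75]
foot rest x,y,z [-0.0347 -0.0012  0.0763]
pitch 0.0 target [ 0.5935 -0.1577  0.0795] shift(now axes) [-0.0045 -0.0011  0.0109] twist [ 0.002 -0.102  0.001]
```

Now the last 0.1 rad, then forward to the ledge.

Request:
{"fn": "apply_moves", "kwargs": {"claw": [0, 0, 0, 0, 0, 0, 0, 0, 0], "xyz": [[-0.0005, 0, 0.0035], [-0.0005, 0, 0.0035], [-0.0005, 0, 0.0035], [-0.001, 0, 0], [-0.001, 0, 0], [-0.001, 0, 0], [-0.001, 0, 0], [0, 0, 0], [0, 0, 0]], "twist": [[0, -0.034, 0], [0, -0.034, 0], [0, -0.034, 0], [0, 0, 0], [0, 0, 0], [0, 0, 0], [0, 0, 0], [0, 0, 0], [0, 0, 0]]}}

```text
clock: 31.95
position: [0.5928, -0.1589, 0.0811]
tool_rot: [3.14, -0.004, 0.222]
force: [15.9, 5.0, 9.1]
grip_width: 0.0089
finger_force: 61.0
```

```bash
python3 foot.py
```

```text
31.95 pos [ 0.5928 -0.1589  0.0811] rot [ 3.14  -0.004  0.222] F [15.9  5.   9.1] q [-0.15  0.7   0.47  1.75 -0.43  0.79 -0.82]
foot rest x,y,z [-0.0399 -0.0011  0.0772]
pitch 0.7 target [ 0.5659 -0.1639  0.1487] shift(now axes) [-0.0271 -0.0009 -0.0677] twist [0.002 0.696 0.001]
pitch 0.6 target [ 0.5726 -0.1624  0.1403] shift(now axes) [-0.0202 -0.001  -0.0592] twist [0.002 0.596 0.   ]
pitch 0.5 target [ 0.5784 -0.1611  0.1312] shift(now axes) [-0.0143 -0.001  -0.0501] twist [0.002 0.496 0.   ]
```

Request:
{"fn": "apply_moves", "kwargs": {"claw": [0, 0, 0.012, 0.02, 0.04, 0.06, 0.06, 0.06], "xyz": [[0.0005, 0, 0.0005], [0, 0, 0], [0, 0, 0], [0, 0, 0], [0, 0, 0], [0, 0, 0], [0, 0, 0], [0, 0, 0]], "twist": [[0, 0, 0], [0, 0, 0], [0, 0, 0], [0, 0, 0], [0, 0, 0], [0, 0, 0], [0, 0, 0], [0, 0, 0]], "force": 20}}

```text
clock: 32.75
position: [0.5891, -0.1598, 0.0788]
tool_rot: [3.142, 0.003, 0.22]
force: [-0.0, -0.0, -0.6]
grip_width: 0.06
finger_force: 0.0
```

Request:
{"fn": "apply_moves", "kwargs": {"claw": [0.06, 0.06, 0.06, 0.06, 0.06, 0.06, 0.06, 0.06, 0.06, 0.06, 0.06, 0.06, 0.06, 0.06], "xyz": [[0, 0, -0.01], [0, 0, -0.02], [0, 0, -0.03], [0, 0, -0.03], [0, 0, -0.03], [0, 0, -0.03], [0, 0, -0.03], [0, 0.03, 0], [0, 0.03, 0], [0, 0.03, 0], [0, 0.03, 0], [0, 0.03, 0], [0, 0.03, 0], [0, 0, 0]], "twist": [[0, 0, 0], [0, 0, 0], [0, 0, 0], [0, 0, 0], [0, 0, 0], [0, 0, 0], [0, 0, 0], [0, 0, 0], [0, 0, 0], [0, 0, 0], [0, 0, 0], [0, 0, 0], [0, 0, 0], [0, 0, 0]]}}

```text
clock: 34.15
position: [0.6278, -0.3396, 0.2592]
tool_rot: [3.14, 0.005, 0.216]
force: [-0.1, -0.7, -0.5]
grip_width: 0.0598
finger_force: 0.0
```

```bash
python3 - <<'E'
from fin import *
for cam in('scene','top'):
    f=snap(cam,cam+'_end.png')
    for q in('front0_center','cup','tray'): print(cam,q,[(np.round(d['position'],3).tolist(),round(d['score'],2)) for d in bot.find_in(cam,q)][:6])
    q=proj(f,fin(-.009,0,0,.07)); x0,y0=(q.min(0)-8).astype(int);x1,y1=(q.max(0)+8).astype(int)
    h=cv2.cvtColor(f['img'],cv2.COLOR_RGB2HSV)[y0:y1,x0:x1]
    m=((h[...,0]<15)&(h[...,1]>120)&(h[...,2]>50)).astype(np.uint8)
    n,l,st,ce=cv2.connectedComponentsWithStats(m); print(cam,'pred',q.min(0).round(1),q.max(0).round(1))
    for i in range(1,n):
        if st[i,4]>10: print(st[i],(st[i,:2]+[x0,y0]),(st[i,:2]+st[i,2:4]+[x0,y0]),(ce[i]+.5+[x0,y0]).round(1))
    if cam=='top':
        g=cv2.cvtColor(f['img'],7); print('\n'.join(str(160+i)+' '+''.join('%x'%(v>>4) for v in r) for i,r in enumerate(g[160:223,352:396])))
print(bot.observe()['position'],bot.observe()['clock'],bot.observe()['force'])
E
```

```text
scene front0_center []
scene cup [([0.322, -0.012, 0.023], 0.68), ([0.183, -0.277, 0.016], 0.61), ([0.374, -0.156, 0.029], 0.57)]
scene tray [([0.357, 0.195, 0.03], 0.82), ([0.519, -0.162, 0.106], 0.64)]
scene pred [239.  212.3] [245.8 233.9]
[ 9  8  6 21 95] [239 212] [245 233] [242.5 222.8]
top front0_center [([0.698, -0.002, 0.018], 0.51)]
top cup [([0.199, -0.278, 0.009], 0.89)]
top tray [([0.382, -0.466, 0.012], 0.71), ([0.338, 0.174, 0.023], 0.68)]
top pred [361.1 141.3] [367.5 154.3]
[10 10  4 10 31] [363 143] [367 153] [365.  148.1]
160 abbbbba6433344455555666666777777778888888888
161 abbbba85434444555556666677777777888888888888
162 aaaba854344445555666666777777777888888888889
163 98898533444555555666667777777788888888888889
164 66565434444555556666677777777788888888889999
165 54433333445555666666777777778888888888889999
166 33222223344555666667777777788888888888999999
167 22222222223345566777777777788888888889999999
168 22233232222233456677777788888888888899999999
169 33444444333222334567777788888888888999999999
170 44445555554432223346777888888888889999999999
171 4455555666
[... 1915 characters left out ...]
76532223322222222223469ca99999
211 777777777777777543222222322222222347bca99999
212 767777777777876432232222222222222369cb999999
213 66667777777876532223222222222222248bba999999
214 6667777777787543223222222222222236aba9999999
215 6666766777776432333322222222222248aa99999999
216 66666666777654223322222222222223479999999999
217 66666667777643223222222222222223579999999999
218 66666667776532222222222222222223589999999999
219 66666667776432222222222222222224689999999988
220 66666677765322222222222222222235789999999999
221 66666677754222222222222222222246899999999999
222 66666677653222222222222222222347899999999999
[ 0.62923109 -0.33439322  0.25920469] 34.55 [ 0.15698698 -0.09776551 -0.03623075]
```

Request:
{"fn": "apply_moves", "kwargs": {"claw": [0.06, 0.06, 0.06, 0.06, 0.06, 0.06, 0.06, 0.06, 0.06, 0.06, 0.06, 0.06, 0.06, 0.06, 0.06], "xyz": [[0, -0.038, -0.01], [0, -0.038, -0.01], [0, -0.038, 0], [0, -0.038, 0], [0, -0.038, 0], [0, -0.038, 0], [0, -0.038, 0], [0, -0.038, 0], [0, -0.038, 0], [0, -0.038, 0], [0, -0.038, 0], [0, -0.038, 0], [0, -0.038, 0], [0, -0.038, 0], [0, 0, 0]], "twist": [[0, 0, 0], [0, 0, 0], [0, 0, 0], [0, 0, 0], [0, 0, 0], [0, 0, 0], [0, 0, 0], [0, 0, 0], [0, 0, 0], [0, 0, 0], [0, 0, 0], [0, 0, 0], [0, 0, 0], [0, 0, 0], [0, 0, 0]]}}

```text
clock: 36.05
position: [0.5113, 0.1895, 0.2786]
tool_rot: [-3.14, 0.003, 0.227]
force: [0.2, -0.6, 0.1]
grip_width: 0.06
finger_force: 0.0
```

```bash
python3 - <<'E'
from h import *
f=snap('top','top_fin.png')
g=f['img'].max(2); print('\n'.join(str(160+i)+' '+''.join('%x'%(v>>4) for v in r) for i,r in enumerate(g[160:223,350:396])))
for cam in('top','scene'):
  snap(cam,cam+'_fin.png')
  for q in('front0_center','back0_center','cup'): print(cam,q,[(np.round(d['position'],3).tolist(),round(d['score'],2)) for d in bot.find_in(cam,q)][:6])
c,s=np.cos(.222),np.sin(.222)
for n,x,z in(('back lane',-.039+.012,.076+.029),('front lane',-.039-.018,.076+.029)):
    print(n,[proj(f,[.5255+c*x-s*y,-.173+s*x+c*y,z]).round(1).tolist() for y in(-.026,0,.026)])
E
```

```text
160 9abcddddb8788acdedddddddda878cdca9999999999999
161 bcccdddcb99abcddeeeeeeeedc878bdda9999999999999
162 bcccccccccddddeeeeeeeeeedc978addb9999999999999
163 aba99bddddeeeeeeeeeeeeeeeda779cdb9999999999999
164 78878adeeeeeeeeeeeeeeeeeedc878cdca999999999999
165 56777adeeeeeeeeeeeeeeeeeedc978bdca999999999999
166 567779deeeeeeeeeeeeeeeeeeec977accb999999999999
167 566778ceeeeeeeeeeeeeeeeeddb8777acb999999999999
168 556668bdeeeeeeeeeeeeeeeeda987779bb888999999999
169 556677adeeeeeeeeeeeeeeedcaa98778aa767899999999
170 4566779deeeeeeeeeeeedeedcbbb976677666899999999
171 4566668cdeeeeeeddeedcddca998766667889999999999
172 4556667adeedeedccddbaa987777778999aaaa99999999
173 44566668bddcddcaaaa988777788999aaaaaa999999999
174 44566668bcbaa9877887789999aaaaaaaaaa9999999999
175 445666579a97777778999aaaaaaaaaba9bcb9999999999
176 44567655776678999aaaaaaaa999abcbaceda999999999
177 44567655666679aaaaa99abba889acca9ceda999999999
178 44557766666679aaaa879bcdca99abb98bddb999999999
179 44456776678779abcb878bccddcbccb87addca99999999
180 4445677779a879bccca9abccddccdca879cdca99999999
181 544567778aba99accdccddddd
[... 1866 characters left out ...]
88765555568acdeeeeedba999aabcba99999999988
219 99999988766656778acddcccbaabbccba9999999999889
220 99999999988766776789abcddccbbaa999999999999988
221 9999999999998888888899aaaaaa999999999999999989
222 9999999999999999999999999999999999999999899999
top front0_center [([0.417, -0.206, 0.005], 0.58)]
top back0_center []
top cup [([0.349, -0.01, 0.006], 0.94), ([0.202, -0.279, 0.009], 0.9), ([0.418, -0.207, 0.007], 0.79)]
scene front0_center []
scene back0_center [([0.496, -0.154, 0.112], 0.47)]
scene cup [([0.325, -0.013, 0.022], 0.69), ([0.182, -0.276, 0.02], 0.62)]
back lane [[[377.9, 174.2]], [[370.5, 175.8]], [[363.0, 177.4]]]
front lane [[[379.9, 182.7]], [[372.5, 184.3]], [[365.0, 185.9]]]
```

The numeric top view shows three balls in the cup, at about (370,209), (376,208) and (382,206). The front lane is empty, the back row is in place, and the fin is where it should be at the stop. Handing in.

```bash
python3 -c "
from workcell import bot
print(bot.job_done())"
```

```text
the job is handed in; nothing more can be done
None
```

I carried the tray to the rest by its bail, tipped it by the fin and set it back level against the ledge. I handed the job in with three balls in the cup and the back row in its lane, but during tipping the arm reached two joint limits and the foot bar lifted about 25 mm off the rest for a moment, and the hand-in gave no verdict.

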